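# Shake the sample jars, then lock off the air

## Robot

A 7-joint arm with a two-finger parallel gripper is mounted at the origin on a cart in front of the work surface, level with it; the furniture and walls round the work are solid. World frame = base frame: x ahead of the robot, y to its left, z up, the work surface at z = 0. Lengths are in mm, angles in rad, forces in N, time in s.
With the tool pointing down it reaches from about 425 to 950 mm from the base axis. Payload 4.7 kg.
Tool frame: the origin (TCP) lies at the very end of the fingers, on their centre line; the grasp point (between the pads) lies 19 mm behind it; x points along the fingers, z is the direction in which the jaws open and shut, and the axes are right-handed (so a half turn about x gives the same grasp; the last joint's range is limited). The gripper opens to 85 mm and grips with 20 to 120 N. Pads are 22 mm wide; open, the fingers measure 114 mm over their backs; the gripper's body (76 mm by 85 mm) begins 54 mm behind the grasp point. The pads swing forward as they close: fully open they stand 13 mm farther back than shut.
Start: joints at [1.084, 0.469, -0.049, 1.532, 0.024, 1.141, -0.082], TCP at [298.38, -605.49, 231.335] pointing down, gripper open.
Joint ranges: [-2.59, 2.59], [-0.33, 1.99], [-1.39, 1.29], [0.1, 2.45], [-1.04, 4.18], [0.21, 1.99], [-2.66, 2.66]. Speed limits (rad/s): [2.57, 2.57, 3.14, 3.14, 3.14, 3.14, 3.14].

## Interface

Orientations are given as a unit quaternion [x, y, z, w].
In Python, from cell import manip gives the robot as it stands.
- The arm moves only by the tool move_arm, never from a script. Its argument "plan" is a list of rows, each a list of 3 entries, a list of its own where there are three numbers: the finger opening in m, from 0 to 0.0854, then the shift along the tool's x, y, z in m, then the turn about the tool's x in degrees. A call has 1 to 10 rows; each row is the pose to reach, as a shift and turn from the pose commanded when the call began, along the tool's axes at that moment; what a row does not reach only later rows make up. A row lasts 1/8 s, in which the tool goes at most 62.5 mm and 10.7 degrees, less where a joint would pass 70% of its speed; a pose out of reach is approached as far as the arm can. A call with a gripper value outside its range is refused whole. The fingers move at their own pace and stop on an object; "squeeze" is the grip in N (left out, the last holds). Time passes only in rows, so rows that repeat a pose let the fingers close. It gives the time, the measured TCP pose, the force and the opening at its end, in the units of the state.
- manip.observe(): the state, without advancing time (a new reading comes with each control period).
- manip.snapshot(name): name is "scene" or "top" or "wrist"; returns a dict with "color" (384x512x3 uint8, red, green, blue), "K" (3x3 intrinsics, pixels), "R" (3x3) and "t" (3): a world point X has camera coordinates R X + t; the wrist camera has in their place "hand_eye" (4x4, takes a point from camera to tool coordinates, whose origin is the TCP and whose axes are the tool frame's). Camera axes: x right, y down, z forward; pixel columns grow to the right and rows downward; lengths in mm; the calibration is good to about 2 mm. A picture is of the moment at which its call begins: read the wrist's pose just before it. There is no depth.
- manip.finish_job(): hands the job in, once; it reports no verdict.
The state is a dict: "clock": time; "joint_positions": joint angles; "joint_vel": joint speeds; "joint_efforts": joint torques, N m; "tool_pos": TCP position; "tool_rot": TCP orientation; "force": force on the tool from outside, world axes, zero at the start; "moment": the same for the moment, N m; "width": finger opening in mm.
Only numpy, scipy, OpenCV 4.12 (cv2) and the standard library are available. Lean on these libraries where they do the work, as an engineer would, in place of code of your own. Each camera call takes 0.05 s, during which the arm holds its last target.

## Task

Stand every sample jar from the blue tray upright on the black ribbed plate of the air shaker, then push the shaker's spring-centred valve lever fully over to the green side, hold it there for at least 5 seconds and let it spring back to the middle; never push it to the red side. Then stand all the jars upright on the yellow tray, and last of all swing the red isolator handle from on to off so that the hole of its eye lines up with the bracket's eye for a padlock. Do not disturb the amber bottle and the empty conical flask behind the work.

Things in the scene. Friction and masses are not known exactly. Their poses are not given: they have to be found in the camera images.
- blue_tray: supply tray, flat blue board without rim, 290 x 110 x 5 mm, fixed; origin at the centre of its underside, x along its length; its top is 5 mm above the bench. It and the yellow tray stand on either side of the shaker, and may have changed sides
- yellow_tray: tray for the finished jars, flat yellow board without rim, 290 (its x) x 110 (its y) x 5 mm, fixed; origin at the centre of its underside; its top is 5 mm above the bench
- shaker: air shaker, low grey casing 270 (x) x 190 (y) x 28 mm, fixed; origin at the centre of its underside, x away from the robot. Its valve block with the lever is at the near end (lever pivot at x = -100, y = 0, z = 50 mm; the block is 56 x 110 mm, its top at z = 50 mm), with a small flat gauge at the block's right (-y) whose needle follows the lever
- plate_centre (a point): centre of the top face of the shaker's black ribbed rubber plate, 186 x 186 mm, flat, without rim, 36 mm above the bench; axes as the shaker's
- valve_lever (a joint): valve lever angle, rad: 0 upright in the middle, positive towards the green mark (the shaker's +y, its left seen from the robot), negative towards the red mark; stops at +0.5 and -0.5. A spring of 1.6 N m/rad brings it back to 0 (about 9 N at the knob to hold it at the stop), well damped
- lever_knob (a point): centre of the black ball on top of the lever, 30 mm diameter, 85 mm above the lever's pivot on a 9 mm steel rod (when upright the ball's centre is 135 mm above the bench); the lever turns about the shaker's x axis, so the ball swings along the shaker's y and dips 10 mm at the stop
- isolator_handle (a joint): isolator handle angle, rad: 0 is on (handle arm along the isolator's -x, towards the robot), grows counter-clockwise seen from above; off, with the two eyes in line, is at 1.571 (arm along the isolator's -y); it can overrun to a stop at 1.85. It stays where it is left (friction 0.12 N m)
- handle_post (a point): point on the axis of the upright red round post at the end of the handle arm, 18 mm diameter and 44 mm tall, 80 mm from the pivot; this point is 16.5 mm below the post's top and 24 mm above the upper face of the arm, about 97 mm above the bench
- handle_eye (a point): centre of the steel padlock eye on the handle's tail, hole 9 mm, 50 mm from the pivot on the side opposite the post
- bracket_eye (a point): centre of the fixed steel padlock eye of the bracket, hole 9 mm, 50 mm from the pivot on the isolator's +y side, 7 mm lower than the handle's eye
- isolator_pivot (a point): point on the vertical turning axis of the isolator handle, at the height of point handle_post; axes as the isolator's. The isolator's base is 100 x 80 mm, fixed
- jar_a_centre (a point): sample jar, white 42 mm wide, 56 mm tall jar with a broad grey lid; this point is on its axis half-way up, z along the axis; loose, 120 to 250 g with the weight of the sample low down; closed, the lid does not come off; may be absent
- jar_b_centre (a point): sample jar, white 44 mm wide, 72 mm tall jar with a broad grey lid; this point is on its axis half-way up, z along the axis; loose, 120 to 250 g with the weight of the sample low down; closed, the lid does not come off; may be absent
- jar_c_centre (a point): sample jar, brown 33 mm wide, 58 mm tall vial with a black cap; this point is on its axis half-way up, z along the axis; loose, 120 to 250 g with the weight of the sample low down; closed, the lid does not come off; may be absent
- jar_d_centre (a point): sample jar, white 35 mm wide, 66 mm tall vial with a white cap; this point is on its axis half-way up, z along the axis; loose, 120 to 250 g with the weight of the sample low down; closed, the lid does not come off; may be absent
- amber_bottle: bystander: brown bottle with black cap, 50 x 53 x 140 mm, loose, behind the isolator; origin at the centre of its underside; leave it alone
- empty_flask: bystander: clear conical flask, 78 mm wide, 125 mm tall, loose, at the back left; origin at the centre of its underside; leave it alone
Mind the look-alikes: they are no part of the job. Leave any pink look-alike of the part that bears jar_b_centre alone. Leave any purple look-alike of the part that bears jar_a_centre alone.

How it is judged (in metres and radians):
On the way, in this order (a step that is already met when the one before it is completed fails the run):
1. all sample jars stand upright on the shaker's plate (x of jar_a_centre in the frame of shaker between -0.051 and 0.133 m and y of jar_a_centre in the frame of shaker between -0.092 and 0.092 m and z of jar_a_centre in the frame of shaker between 0.058 and 0.07 m and angle between each of jar_a_centre, jar_b_centre, jar_c_centre, jar_d_centre's own z axis and vertical below 0.12 rad and x of jar_b_centre in the frame of shaker between -0.051 and 0.133 m and y of jar_b_centre in the frame of shaker between -0.092 and 0.092 m and z of jar_b_centre in the frame of shaker between 0.066 and 0.078 m and x of jar_c_centre in the frame of shaker between -0.051 and 0.133 m and y of jar_c_centre in the frame of shaker between -0.092 and 0.092 m and z of jar_c_centre in the frame of shaker between 0.059 and 0.071 m and x of jar_d_centre in the frame of shaker between -0.051 and 0.133 m and y of jar_d_centre in the frame of shaker between -0.092 and 0.092 m and z of jar_d_centre in the frame of shaker between 0.063 and 0.075 m), for 0.3 s.
2. the valve lever is held over to the green side, with the jars on the plate and the isolator still on (all of step 1 and value of joint valve_lever above 0.38 rad and value of joint isolator_handle below 0.4 rad), for 4.6 s.
3. the valve lever has sprung back to the middle (value of joint valve_lever between -0.06 and 0.06 rad), for 0.3 s.
4. all sample jars stand upright on the yellow tray, the isolator still on (x of jar_a_centre in the frame of yellow_tray between -0.142 and 0.142 m and y of jar_a_centre in the frame of yellow_tray between -0.053 and 0.053 m and z of jar_a_centre in the frame of yellow_tray between 0.027 and 0.039 m and angle between each of jar_a_centre, jar_b_centre, jar_c_centre, jar_d_centre's own z axis and vertical below 0.12 rad and x of jar_b_centre in the frame of yellow_tray between -0.142 and 0.142 m and y of jar_b_centre in the frame of yellow_tray between -0.053 and 0.053 m and z of jar_b_centre in the frame of yellow_tray between 0.035 and 0.047 m and x of jar_c_centre in the frame of yellow_tray between -0.142 and 0.142 m and y of jar_c_centre in the frame of yellow_tray between -0.053 and 0.053 m and z of jar_c_centre in the frame of yellow_tray between 0.028 and 0.04 m and x of jar_d_centre in the frame of yellow_tray between -0.142 and 0.142 m and y of jar_d_centre in the frame of yellow_tray between -0.053 and 0.053 m and z of jar_d_centre in the frame of yellow_tray between 0.032 and 0.044 m and value of joint isolator_handle below 0.4 rad), for 0.3 s.
5. the isolator handle is off and its eye lines up with the bracket's (horizontal distance between handle_eye and bracket_eye below 0.0038 m), for 0.3 s.
At the end, for the whole second after the job is handed in: every present sample jar stands upright (within 0.12 rad) on the yellow tray with its axis on the board, the valve lever is within 0.06 rad of the middle, and the handle's eye is within 3.8 mm of the bracket's eye, seen from above (all of step 3 and x of jar_a_centre in the frame of yellow_tray between -0.142 and 0.142 m and y of jar_a_centre in the frame of yellow_tray between -0.053 and 0.053 m and z of jar_a_centre in the frame of yellow_tray between 0.027 and 0.039 m and angle between each of jar_a_centre, jar_b_centre, jar_c_centre, jar_d_centre's own z axis and vertical below 0.12 rad and x of jar_b_centre in the frame of yellow_tray between -0.142 and 0.142 m and y of jar_b_centre in the frame of yellow_tray between -0.053 and 0.053 m and z of jar_b_centre in the frame of yellow_tray between 0.035 and 0.047 m and x of jar_c_centre in the frame of yellow_tray between -0.142 and 0.142 m and y of jar_c_centre in the frame of yellow_tray between -0.053 and 0.053 m and z of jar_c_centre in the frame of yellow_tray between 0.028 and 0.04 m and x of jar_d_centre in the frame of yellow_tray between -0.142 and 0.142 m and y of jar_d_centre in the frame of yellow_tray between -0.053 and 0.053 m and z of jar_d_centre in the frame of yellow_tray between 0.032 and 0.044 m and horizontal distance between handle_eye and bracket_eye below 0.0038 m); the robot touches nothing.
It fails at once if the valve lever is pushed to the red side (value of joint valve_lever below -0.25 rad).
It fails at once if the amber bottle or the empty flask is disturbed (distance of any of amber_bottle, empty_flask from where it was at the start of the episode above 0.03 m or angle between any of amber_bottle, empty_flask's own z axis and vertical above 0.35 rad).
Of jar_a, jar_b, jar_c, jar_d only 3 to 4 are there at a start; the rules pass over those that are not, and their reading is None.
At some moment in a run one of jar_a, jar_b, jar_c, jar_d may be knocked a few centimetres aside while the robot is not near it.
It also fails if it takes over 210 s, if anything falls off the work surface, if the arm or the gripper's body presses on something with over 40 N, if the wrist force passes 120 N, or if a joint passes its speed limit or range.

## Working session

There is one attempt and no reset: what is moved stays moved. The work goes in short steps, Python scripts to look and compute and a tool call to move; the robot and the scene stay as the last step left them, time stands still between calls to the robot, and variables do not carry over. Pictures are saved under pics/ and viewed, and the job is handed in when it is done.

Besides the shell and the picture viewer there is one more tool, called after "Request:" in YAML: its name, and indented under it one key for each argument. move_arm: Moves the arm, as the interface text tells. Its arguments: {"type":"object","properties":{"plan":{"type":"array","items":{"type":"array"}},"squeeze":{"type":"number"}},"required":["plan"]}

```bash
ls; mkdir -p pics
python3 - <<'E'
from cell import manip
import cv2
s=manip.observe();print(s)
for n in("scene","top","wrist"):
    d=manip.snapshot(n);cv2.imwrite(f"pics/{n}0.png",d["color"][:,:,::-1])
    print(n,{k:v for k,v in d.items() if k!="color"})
E
```

```text
pics
{'clock': 0.0, 'joint_positions': array([ 1.08414035,  0.46944741, -0.04860585,  1.53371297,  0.02408598,
        1.14098185, -0.08230522]), 'joint_vel': array([ 0.00049209,  0.00068917,  0.00064404,  0.00141566,  0.00110667,
       -0.00153612, -0.00168677]), 'joint_efforts': array([ 4.97268629e-04, -5.10305858e+01, -4.67861351e-02, -2.37712133e+01,
        1.07042142e-02,  7.54631998e-03,  7.63242696e-06]), 'tool_pos': array([ 298.06493435, -604.96764503,  230.24936024]), 'tool_rot': array([ 0.37385928,  0.60100843, -0.37315859,  0.59980895]), 'force': array([ 0.38102554,  0.22745273, -0.32728918]), 'moment': array([-0.01188844, -0.05312475, -0.06620211]), 'width': 85.8106618678016}
scene {'K': array([[413.11694392,   0.        , 256.87128167],
       [  0.        , 413.11694392, 194.77888555],
       [  0.        ,   0.        ,   1.        ]]), 'R': array([[-0.60603082, -0.79538977,  0.00904192],
       [-0.3682435 ,  0.27046354, -0.88952021],
       [ 0.70506977, -0.54240629, -0.45680635]]), 't': array([264.87405265, 310.51714074, 835.40863249])}
top {'K': array([[474.60920
[... 168 characters left out ...]
9999046,  0.00326986],
       [-0.99806732,  0.00268719, -0.06208382],
       [ 0.06207444, -0.00344332, -0.99806558]]), 't': array([ -35.81680026,  513.0487819 , 1410.01802035])}
wrist {'K': array([[322.55479368,   0.        , 259.4505725 ],
       [  0.        , 322.55479368, 195.26886767],
       [  0.        ,   0.        ,   1.        ]]), 'hand_eye': array([[-3.17665979e-04, -2.78753544e-01,  9.60362619e-01,
        -1.41861843e+02],
       [ 1.05127103e-03, -9.60362230e-01, -2.78753084e-01,
         7.03132430e+01],
       [ 9.99999397e-01,  9.21051026e-04,  5.98119933e-04,
         2.71391969e-01],
       [ 0.00000000e+00,  0.00000000e+00,  0.00000000e+00,
         1.00000000e+00]])}
```

Run:
```python
import cv2
for n in("scene","top"):
    i=cv2.imread(f"pics/{n}0.png");cv2.imwrite(f"pics/{n}0b.png",cv2.resize(i,(800,600),interpolation=cv2.INTER_CUBIC))
```

```text
(no output)
```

View pics/scene0b.png

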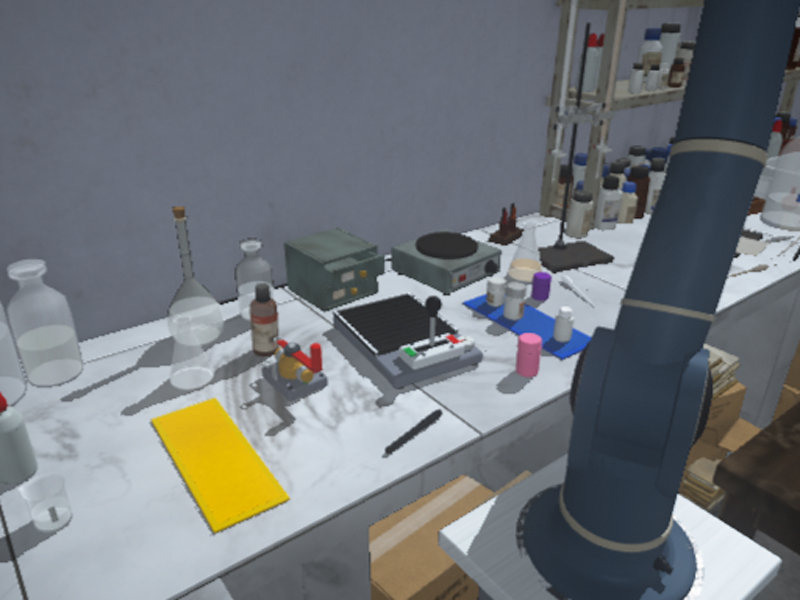

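View pics/top0b.png

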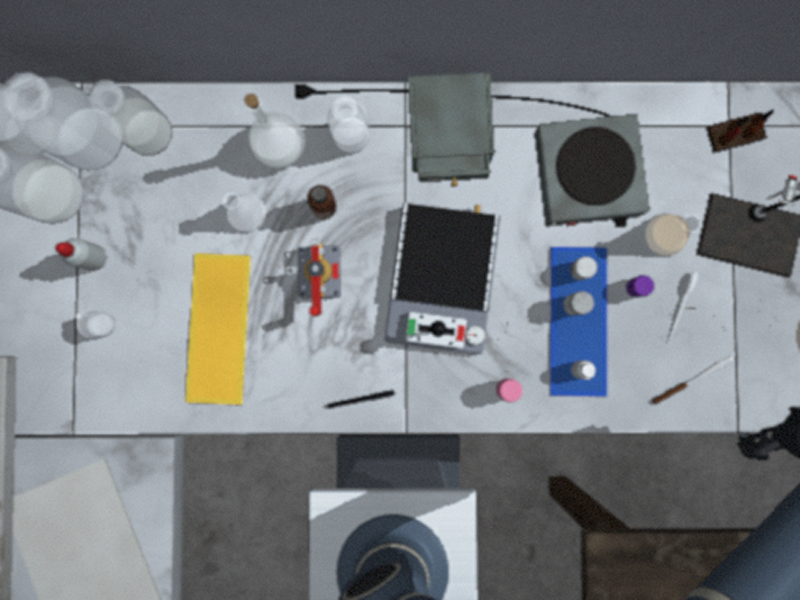

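Run:
```python
import cv2
i=cv2.imread("pics/scene0.png");cv2.imwrite("pics/c1.png",cv2.resize(i[150:250,200:400],(800,400),interpolation=cv2.INTER_CUBIC))
i=cv2.imread("pics/top0.png");cv2.imwrite("pics/c2.png",cv2.resize(i[150:262,312:432],(642,600),interpolation=cv2.INTER_CUBIC))
cv2.imwrite("pics/c3.png",cv2.resize(i[122:242,170:330],(800,600),interpolation=cv2.INTER_CUBIC))
```

```text
(no output)
```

View pics/c1.png

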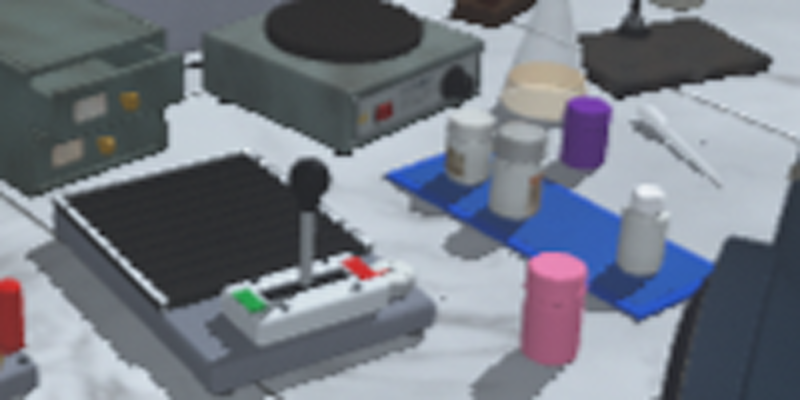

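View pics/c2.png

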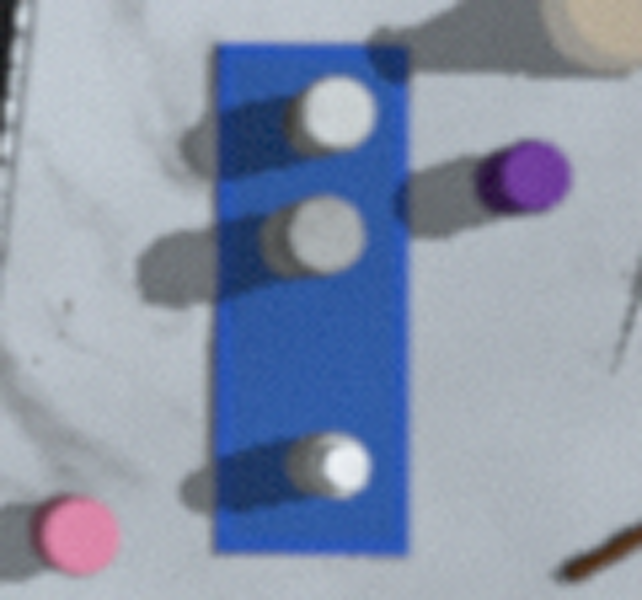

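View pics/c3.png

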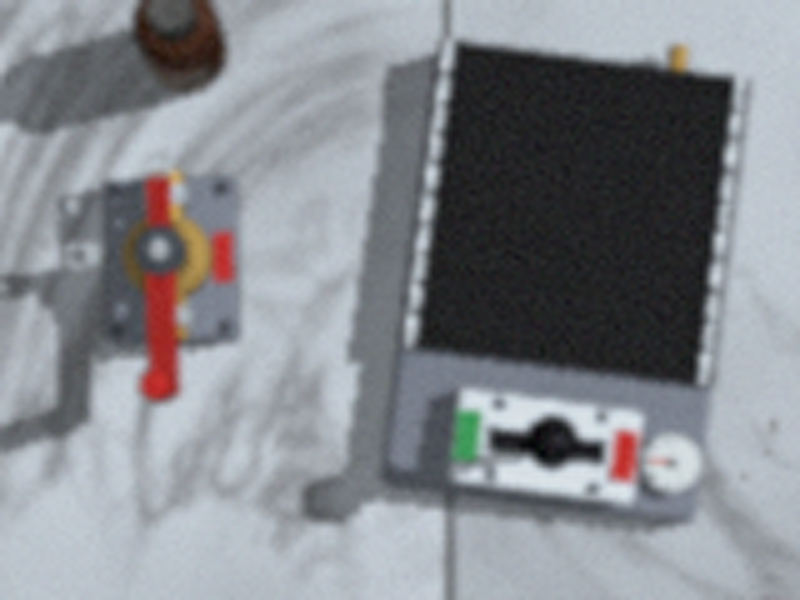

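```bash
cat > h.py <<'E'
import numpy as np,cv2
from cell import manip
CAL={"top":(np.array([[474.60920684,0,262.88103816],[0,474.60920684,192.24486484],[0,0,1]]),np.array([[-0.00289577,-0.99999046,0.00326986],[-0.99806732,0.00268719,-0.06208382],[0.06207444,-0.00344332,-0.99806558]]),np.array([-35.81680026,513.0487819,1410.01802035])),
"scene":(np.array([[413.11694392,0,256.87128167],[0,413.11694392,194.77888555],[0,0,1]]),np.array([[-0.60603082,-0.79538977,0.00904192],[-0.3682435,0.27046354,-0.88952021],[0.70506977,-0.54240629,-0.45680635]]),np.array([264.87405265,310.51714074,835.40863249]))}
def px(p,o,s): return ((np.array(p)+.5)/s-.5)+np.array(o)
def world(uv,z,cam="top"):
    K,R,t=CAL[cam]; d=R.T@np.linalg.solve(K,np.array([uv[0],uv[1],1.])); c=-R.T@t
    return c+d*(z-c[2])/d[2]
def proj(X,cam):
    K,R,t=CAL[cam]; q=K@(R@np.array(X,float)+t); return q[:2]/q[2]
E
python3 - <<'E'
from h import *
np.set_printoptions(precision=1,suppress=True)
c2=lambda p,z:world(px(p,(312,150),5.35),z)
c3=lambda p,z:world(px(p,(170,122),5),z)
tb=lambda p,z:world(px(p,(0,0),1.5625),z)
for n,p,z in[("a",(338,114),61),("b",(327,235),77),("d",(346,467),71),("purple",(534,177),56),("pink",(78,535),72)]:
    print(n,c2(p,z))
for p in[(217,45),(408,45),(408,553),(215,553)]:print("blue",c2(p,5))
P=[c3(p,36) for p in[(455,45),(735,80),(697,383),(418,347)]];print("plate",P,np.mean(P,0))
for i in range(4):print(np.linalg.norm(P[i]-P[i-1]))
print("knob",c3((553,442),135))
print("post",c3((160,382),113.5),"piv",c3((158,250),80))
Y=[tb(p,5) for p in[(195,253),(249,255),(243,405),(187,402)]];print("yel",Y,np.mean(Y,0))
print("amber",c3((170,10),140),"flask",tb((235,205),125),tb((248,212),0))
s=manip.observe();from scipy.spatial.transform import Rotation as Rn
print(Rn.from_quat(s["tool_rot"]).as_matrix())
E
```

```text
a [ 571.7 -364.    61. ]
b [ 504.6 -353.1   77. ]
d [ 380.1 -362.6   71. ]
purple [ 537.3 -471.9   56. ]
pink [ 344.3 -218.    72. ]
blue [ 617.3 -309.3    5. ]
blue [ 617. -418.    5.]
blue [ 329.7 -412.5    5. ]
blue [ 330.1 -304.     5. ]
plate [array([696.2, -30.9,  36. ]), array([ 674.7, -198. ,   36. ]), array([ 493.7, -173.7,   36. ]), array([515.5,  -8.5,  36. ])] [ 595.  -102.8   36. ]
182.08403498879616
168.4715673013364
182.6510598085174
166.61297081106395
knob [456.5 -84.3 135. ]
post [491.2 134.4 113.5] piv [568.9 140.2  80. ]
yel [array([607.6, 382.4,   5. ]), array([603.4, 277.4,   5. ]), array([313.8, 285.8,   5. ]), array([319.9, 393.3,   5. ])] [461.2 334.7   5. ]
amber [696.  126.6 140. ] flask [678.5 277.5 125. ] [688.7 281.4   0. ]
[[-0.   0.9  0.4]
 [ 0.   0.4 -0.9]
 [-1.  -0.  -0. ]]
```

```bash
cat >> h.py <<'E'
from scipy.spatial.transform import Rotation as Rn
np.set_printoptions(precision=4,suppress=True)
def go(x,y,z,yaw=None,base=None):
    """shift in tool axes (m) and turn (deg) to world target; yaw=deg of tool z in world"""
    s=manip.observe();M=Rn.from_quat(s["tool_rot"]).as_matrix()
    cy=np.degrees(np.arctan2(M[1,2],M[0,2]))
    d=M.T@(np.array([x,y,z])-s["tool_pos"])/1000
    t=0 if yaw is None else -(((yaw-cy)+180)%360-180)
    print("from",s["tool_pos"].round(1),"yaw",round(cy,1),"tilt",M[2,0].round(4),"-> shift",d,"turn",round(t,1),"len",round(np.linalg.norm(d),3))
E
python3 -c "
from h import *
go(572,-364,150,-90)"
```

```text
from [ 298.2 -605.1  230.5] yaw -63.8 tilt -1.0 -> shift [ 0.0806  0.3522 -0.0951] turn 26.2 len 0.374
```

Request:
move_arm:
  plan:
    - [0.075,[0.02,0.18,-0.05],13]
    - [0.075,[0.05,0.352,-0.095],26.2]
    - [0.075,[0.05,0.352,-0.095],26.2]
    - [0.075,[0.05,0.352,-0.095],26.2]
    - [0.075,[0.05,0.352,-0.095],26.2]
    - [0.075,[0.05,0.352,-0.095],26.2]
    - [0.075,[0.08,0.352,-0.095],26.2]
    - [0.075,[0.08,0.352,-0.095],26.2]
    - [0.075,[0.08,0.352,-0.095],26.2]
  squeeze: 40

```text
clock: 1.27
tool_pos: [571.6, -366.1, 152.0]
tool_rot: [-0.5, -0.499, 0.501, -0.5]
force: [-0.1, 0.6, 0.2]
width: 74.9
```

```bash
cat >> h.py <<'E'
def snap(n,f,crop=None,s=1.5):
    im=manip.snapshot(n)["color"][:,:,::-1]
    if crop: x0,y0,x1,y1=crop; im=im[y0:y1,x0:x1]
    cv2.imwrite(f"pics/{f}.png",cv2.resize(im,None,fx=s,fy=s,interpolation=cv2.INTER_CUBIC))
HE=np.array([[-3.17665979e-04,-0.278753544,0.960362619,-141.861843],[1.05127103e-03,-0.96036223,-0.278753084,70.313243],[0.999999397,9.21051026e-04,5.98119933e-04,0.271391969],[0,0,0,1]])
WK=np.array([[322.55479368,0,259.4505725],[0,322.55479368,195.26886767],[0,0,1]])
def wworld(uv,z,pose):
    p,q=pose;M=Rn.from_quat(q).as_matrix()
    d=M@(HE[:3,:3]@np.linalg.solve(WK,np.array([uv[0],uv[1],1.])));c=p+M@HE[:3,3]
    return c+d*(z-c[2])/d[2]
E
python3 -c "
from h import *
go(572,-364,22,-90)
snap('wrist','w1')"
```

```text
from [ 571.6 -366.1  152. ] yaw -90.1 tilt -1.0 -> shift [ 0.13    0.0004 -0.0022] turn -0.1 len 0.13
```

View pics/w1.png

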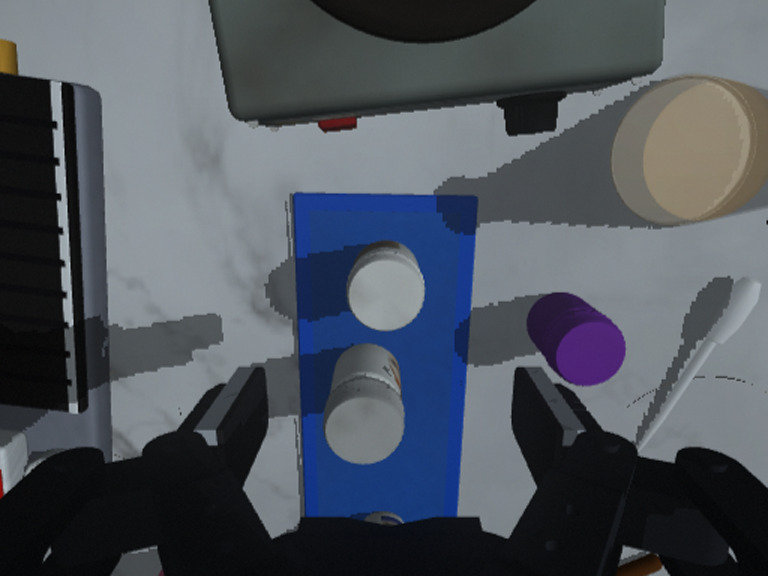

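```bash
python3 -c "
from h import *
s=manip.observe();P=(s['tool_pos'],s['tool_rot'])
print(wworld((257,193.5),61,P),wworld((242.3,281.7),77,P))"
```

```text
[ 575.9211 -365.0142   61.    ] [ 510.732  -353.7471   77.    ]
```

Request:
move_arm:
  plan:
    - [0.075,[0.05,0.002,-0.0015],0]
    - [0.075,[0.09,0.002,-0.0015],0]
    - [0.075,[0.137,0.002,-0.0015],0]
    - [0.075,[0.137,0.002,-0.0015],0]
    - [0.02,[0.137,0.002,-0.0015],0]
    - [0.02,[0.137,0.002,-0.0015],0]
    - [0.02,[0.137,0.002,-0.0015],0]
    - [0.02,[0.137,0.002,-0.0015],0]
    - [0.02,[0.137,0.002,-0.0015],0]

```text
clock: 2.45
tool_pos: [575.9, -364.5, 17.5]
tool_rot: [0.5, 0.498, -0.5, 0.502]
force: [-0.1, 0.4, 5.9]
width: 39.9
```

```bash
cat >> h.py <<'E'
SO=np.array([554.3,-97.8]);SY=np.arctan2(-22.4,180.7)
def sh(x,y):
    return SO+np.array([x*np.cos(SY)-y*np.sin(SY),x*np.sin(SY)+y*np.cos(SY)])
E
python3 -c "
from h import *
print(manip.observe()['width'],sh(90,40),sh(90,-40),sh(20,0),np.degrees(SY))
go(*sh(90,40),110,-90+np.degrees(SY))
go(*sh(90,40),47,-90+np.degrees(SY))
"
```

```text
39.90382561532515 [648.5372 -69.1757] [ 638.6955 -148.568 ] [ 574.1481 -100.2604] -7.066471635441863
from [ 575.9 -364.5   17.5] yaw -90.0 tilt -1.0 -> shift [-0.093   0.0731 -0.295 ] turn 7.1 len 0.318
from [ 575.9 -364.5   17.5] yaw -90.0 tilt -1.0 -> shift [-0.03    0.0729 -0.2952] turn 7.1 len 0.306
```

Request:
move_arm:
  plan:
    - [0.02,[-0.05,0.0,0.0],0]
    - [0.02,[-0.1,0.0,-0.02],0]
    - [0.02,[-0.1,0.03,-0.08],3]
    - [0.02,[-0.1,0.05,-0.14],5]
    - [0.02,[-0.1,0.06,-0.2],7.1]
    - [0.02,[-0.1,0.073,-0.26],7.1]
    - [0.02,[-0.1,0.073,-0.295],7.1]
    - [0.02,[-0.1,0.073,-0.295],7.1]
    - [0.02,[-0.1,0.073,-0.295],7.1]

```text
clock: 3.58
tool_pos: [647.0, -69.1, 115.0]
tool_rot: [-0.53, -0.468, 0.53, -0.469]
force: [-0.2, -1.2, -1.6]
width: 39.6
```

```bash
python3 -c "
from h import *
go(*sh(90,40),49,-90+np.degrees(SY));print(manip.observe()['width'])
snap('wrist','w2')"
```

```text
from [647.  -69.1 115. ] yaw -97.1 tilt -1.0 -> shift [ 0.066   0.0015 -0.0002] turn -0.0 len 0.066
39.559177712592344
```

View pics/w2.png

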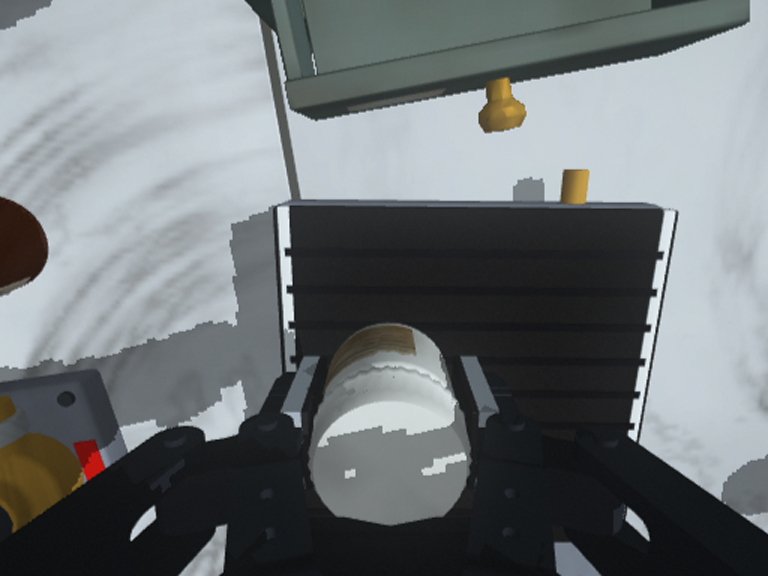

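```bash
python3 -c "
from h import *
print(world(px((455,180),(0,0),1.5625),0),world(px((450,155),(0,0),1.5625),60))
s=manip.observe();P=(s['tool_pos'],s['tool_rot'])
L=wworld((290/1.5,207/1.5),36,P);R=wworld((664/1.5,208/1.5),36,P);print(L,R,np.linalg.norm(L-R),wworld((500/1.5,130/1.5),20,P))
print(sh(133,92),sh(133,-92))
go(*sh(70,40),51,-90+np.degrees(SY))
"
```

```text
[ 751.2516 -124.3818    0.    ] [ 785.3932 -111.4225   60.    ]
[698.7518 -31.9388  36.    ] [ 677.2924 -199.6853   36.    ] 169.11356733442196 [ 720.225  -131.6408   20.    ]
[697.6077 -22.8606] [ 674.9718 -205.4629]
from [646.9 -70.1 114.8] yaw -97.2 tilt -1.0 -> shift [ 0.0638 -0.0185 -0.0011] turn -0.1 len 0.066
```

Request:
move_arm:
  plan:
    - [0.02,[0.02,-0.0185,-0.001],0]
    - [0.02,[0.05,-0.0185,-0.001],0]
    - [0.02,[0.064,-0.0185,-0.001],0]
    - [0.02,[0.066,-0.0185,-0.001],0]
    - [0.02,[0.066,-0.0185,-0.001],0]

```text
clock: 4.25
tool_pos: [629.3, -65.9, 48.8]
tool_rot: [0.53, 0.467, -0.53, 0.468]
force: [-0.6, -0.1, -1.1]
width: 39.7
```

```bash
python3 -c "
from h import *
go(*sh(70,40),48,-90+np.degrees(SY));print(manip.observe()['force'])
"
```

```text
from [629.3 -65.9  48.8] yaw -97.1 tilt -1.0 -> shift [ 0.0008 -0.0005  0.0009] turn -0.1 len 0.001
[-0.6229 -0.0842 -1.12  ]
```

Request:
move_arm:
  plan:
    - [0.02,[0.0015,0,0],0]
    - [0.02,[0.0015,0,0],0]
    - [0.075,[0.0015,0,0],0]
    - [0.075,[0.0015,0,0],0]
    - [0.075,[0.0015,0,0],0]
    - [0.075,[-0.05,0,0],0]
    - [0.075,[-0.1,0,0],0]
    - [0.075,[-0.1,0,0],0]

```text
clock: 5.25
tool_pos: [631.9, -65.0, 153.1]
tool_rot: [0.532, 0.466, -0.527, 0.471]
force: [0.3, 0.1, -1.2]
width: 75.0
```

```bash
python3 -c "
from h import *
go(508,-354,150,-90)
snap('wrist','w3')"
```

```text
from [631.9 -65.  153.1] yaw -97.1 tilt -1.0 -> shift [ 0.002  -0.0874  0.3021] turn -7.1 len 0.314
```

View pics/w3.png

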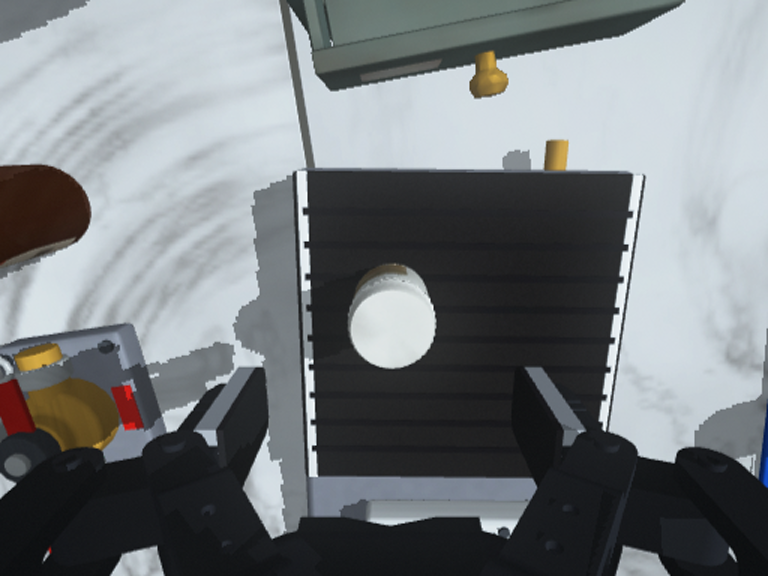

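Request:
move_arm:
  plan:
    - [0.075,[0.0,-0.02,0.05],-2]
    - [0.075,[0.0,-0.04,0.11],-4]
    - [0.075,[0.0,-0.06,0.17],-7.1]
    - [0.075,[0.002,-0.08,0.23],-7.1]
    - [0.075,[0.002,-0.0874,0.28],-7.1]
    - [0.075,[0.002,-0.0874,0.302],-7.1]
    - [0.075,[0.002,-0.0874,0.302],-7.1]
    - [0.075,[0.002,-0.0874,0.302],-7.1]

```text
clock: 6.3
tool_pos: [506.0, -350.9, 145.6]
tool_rot: [0.499, 0.502, -0.498, 0.5]
force: [0.7, -0.5, 0.4]
width: 75.2
```

```bash
python3 -c "
from h import *
go(508,-354,24,-90)
snap('wrist','w4')"
```

```text
from [ 506.  -350.9  145.6] yaw -89.8 tilt -1.0 -> shift [0.1216 0.002  0.0034] turn 0.2 len 0.122
```

View pics/w4.png

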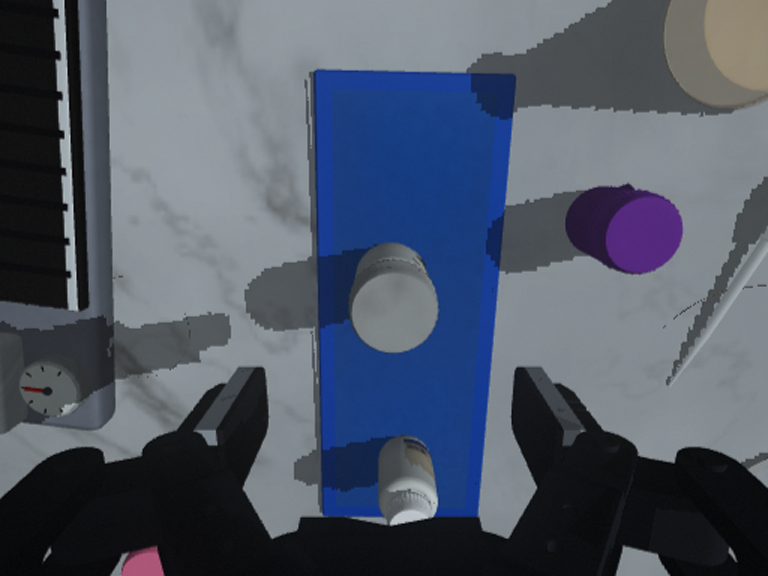

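```bash
python3 -c "
from h import *
s=manip.observe();P=(s['tool_pos'],s['tool_rot'])
print(wworld((262.5,204.5),77,P),wworld((275,337),71,P))"
```

```text
[ 508.6883 -353.183    77.    ] [ 395.2753 -364.1947   71.    ]
```

Request:
move_arm:
  plan:
    - [0.075,[0.05,0.002,0.003],0]
    - [0.075,[0.09,0.002,0.003],0]
    - [0.075,[0.123,0.002,0.003],0]
    - [0.075,[0.123,0.002,0.003],0]
    - [0.02,[0.123,0.002,0.003],0]
    - [0.02,[0.123,0.002,0.003],0]
    - [0.02,[0.123,0.002,0.003],0]
    - [0.02,[0.123,0.002,0.003],0]
    - [0.02,[0.08,0.002,0.003],0]
    - [0.02,[0.03,0.002,0.003],0]

```text
clock: 7.6
tool_pos: [506.0, -356.8, 116.9]
tool_rot: [0.5, 0.501, -0.5, 0.5]
force: [1.1, -0.5, -2.6]
width: 41.8
```

```bash
python3 -c "
from h import *
go(*sh(70,-40),130,-90+np.degrees(SY))
print(manip.observe()['width'])
"
```

```text
from [ 506.  -356.8  116.9] yaw -90.0 tilt -1.0 -> shift [-0.0132  0.1129 -0.2106] turn 7.1 len 0.239
41.81516571453452
```

Request:
move_arm:
  plan:
    - [0.02,[-0.01,0.03,-0.05],2]
    - [0.02,[-0.013,0.06,-0.1],5]
    - [0.02,[-0.013,0.09,-0.15],7.1]
    - [0.02,[-0.013,0.113,-0.2],7.1]
    - [0.02,[-0.013,0.113,-0.2106],7.1]
    - [0.02,[-0.013,0.113,-0.2106],7.1]
    - [0.02,[-0.013,0.113,-0.2106],7.1]
    - [0.02,[-0.013,0.113,-0.2106],7.1]

```text
clock: 8.6
tool_pos: [619.1, -148.6, 129.5]
tool_rot: [-0.53, -0.467, 0.531, -0.468]
force: [-0.8, 0.1, -2.0]
width: 41.8
```

```bash
python3 -c "
from h import *
go(*sh(70,-40),56,-90+np.degrees(SY))
print(manip.observe()['force'])
"
```

```text
from [ 619.1 -148.6  129.5] yaw -97.3 tilt -1.0 -> shift [ 0.0735 -0.0006 -0.0025] turn -0.2 len 0.074
[-0.7778  0.0717 -1.9806]
```

Request:
move_arm:
  plan:
    - [0.02,[0.03,-0.0006,-0.0025],0]
    - [0.02,[0.06,-0.0006,-0.0025],0]
    - [0.02,[0.073,-0.0006,-0.0025],0]
    - [0.02,[0.073,-0.0006,-0.0025],0]
    - [0.02,[0.073,-0.0006,-0.0025],0]

```text
clock: 9.22
tool_pos: [619.8, -144.4, 56.8]
tool_rot: [0.53, 0.468, -0.53, 0.468]
force: [-0.1, -0.4, -2.1]
width: 41.4
```

```bash
python3 -c "
from h import *
print(manip.observe()['tool_pos'],manip.observe()['force'])
snap('scene','s5',(200,130,400,280),4)
"
```

```text
[ 619.752  -144.4461   56.8423] [-0.1474 -0.431  -2.122 ]
```

View pics/s5.png

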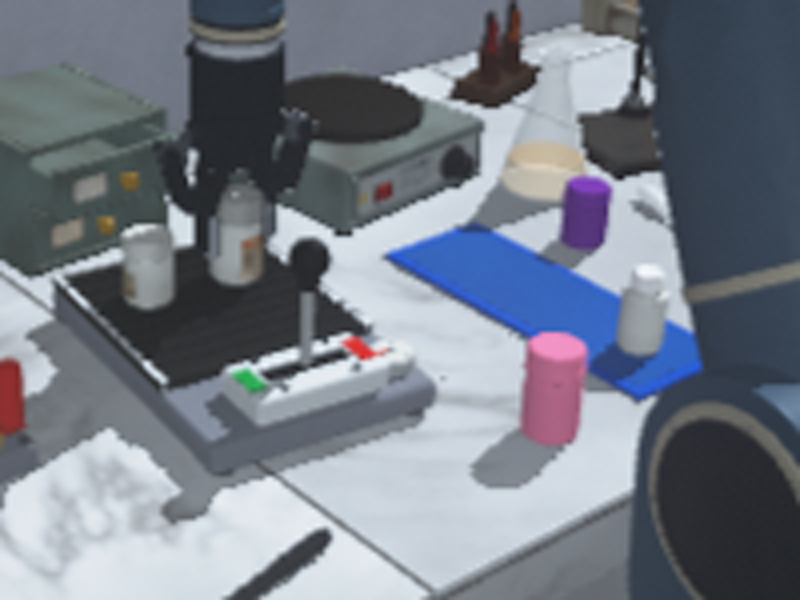

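Jar b hangs just above the plate, jar a stands. Lower in small steps.

Request:
move_arm:
  plan:
    - [0.02,[0.0015,0,0],0]
    - [0.02,[0.0025,0,0],0]
    - [0.02,[0.0025,0,0],0]

```text
clock: 9.65
tool_pos: [619.9, -144.2, 56.1]
tool_rot: [0.53, 0.468, -0.53, 0.469]
force: [-3.9, 1.4, 9.5]
width: 41.6
```

Request:
move_arm:
  plan:
    - [0.06,[0.0015,0,0],0]
    - [0.06,[0.0015,0,0],0]
    - [0.06,[0.0015,0,0],0]
    - [0.06,[-0.04,0,0],0]
    - [0.06,[-0.09,0,0],0]
    - [0.06,[-0.12,0,0],0]
    - [0.06,[-0.12,0,0],0]

```text
clock: 10.52
tool_pos: [621.2, -143.9, 176.8]
tool_rot: [0.531, 0.467, -0.529, 0.47]
force: [0.1, 0.4, 0.1]
width: 59.8
```

```bash
python3 -c "
from h import *
go(380,-363,160,-90)
snap('wrist','w6')"
```

```text
from [ 621.2 -143.9  176.8] yaw -97.1 tilt -1.0 -> shift [ 0.0156 -0.2125  0.2471] turn -7.1 len 0.326
```

View pics/w6.png

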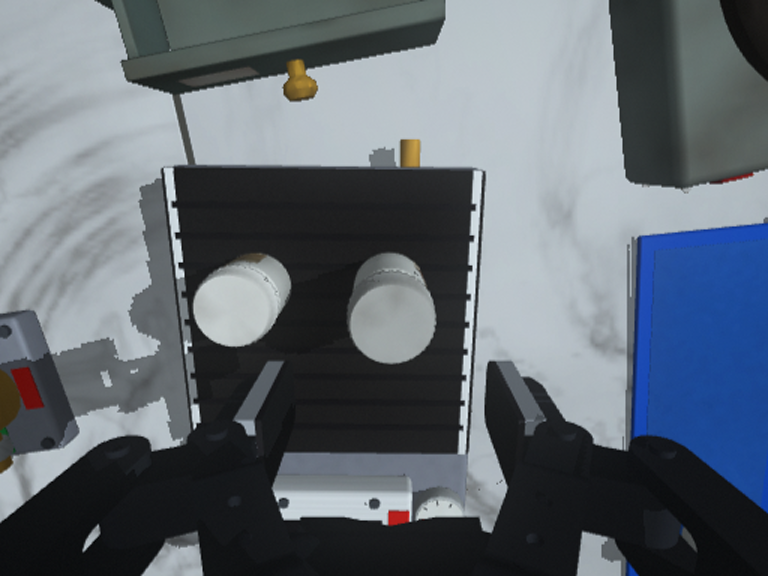

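Request:
move_arm:
  plan:
    - [0.06,[0.0,-0.04,0.045],-2]
    - [0.06,[0.0,-0.08,0.09],-4]
    - [0.06,[0.0,-0.12,0.135],-7.1]
    - [0.06,[0.005,-0.16,0.18],-7.1]
    - [0.06,[0.015,-0.2,0.22],-7.1]
    - [0.06,[0.0156,-0.2125,0.247],-7.1]
    - [0.06,[0.0156,-0.2125,0.247],-7.1]
    - [0.06,[0.0156,-0.2125,0.247],-7.1]

```text
clock: 11.58
tool_pos: [378.5, -361.3, 157.2]
tool_rot: [0.5, 0.501, -0.499, 0.5]
force: [0.6, 0.3, 0.3]
width: 60.1
```

```bash
python3 -c "
from h import *
go(380,-363,22,-90)
snap('wrist','w7')"
```

```text
from [ 378.5 -361.3  157.2] yaw -89.9 tilt -1.0 -> shift [0.1352 0.0017 0.0019] turn 0.1 len 0.135
```

View pics/w7.png

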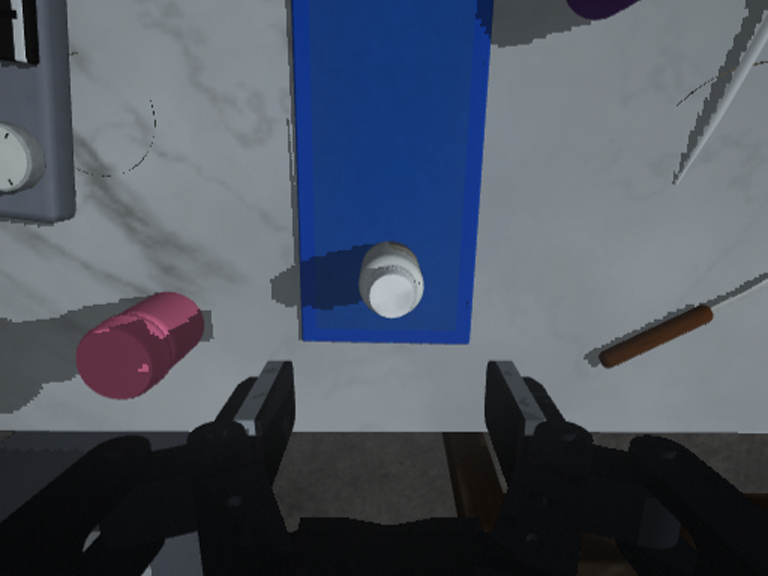

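```bash
python3 -c "
from h import *
s=manip.observe();P=(s['tool_pos'],s['tool_rot'])
print(wworld((260.5,197),71,P),wworld((260,165),5,P),wworld((79,244),72,P))"
```

```text
[ 381.6123 -362.0991   71.    ] [ 392.8904 -361.7082    5.    ] [ 343.6585 -222.8814   72.    ]
```

Request:
move_arm:
  plan:
    - [0.06,[0.05,0.003,0.001],0]
    - [0.06,[0.1,0.003,0.001],0]
    - [0.06,[0.139,0.003,0.001],0]
    - [0.06,[0.139,0.003,0.001],0]
    - [0.02,[0.139,0.003,0.001],0]
    - [0.02,[0.139,0.003,0.001],0]
    - [0.02,[0.139,0.003,0.001],0]
    - [0.02,[0.139,0.003,0.001],0]

```text
clock: 12.62
tool_pos: [382.6, -363.8, 21.1]
tool_rot: [0.5, 0.499, -0.499, 0.501]
force: [-0.0, 2.8, 6.2]
width: 32.9
```

Request:
move_arm:
  plan:
    - [0.02,[-0.05,0,0],0]
    - [0.02,[-0.1,0,0],0]
    - [0.02,[-0.15,0,0],0]
    - [0.02,[-0.15,0,0],0]

```text
clock: 13.12
tool_pos: [383.2, -365.9, 174.1]
tool_rot: [0.5, 0.496, -0.5, 0.504]
force: [-0.5, -0.0, -2.4]
width: 33.4
```

```bash
python3 -c "
from h import *
print(manip.observe()['width'])
go(*sh(5,0),160,-90+np.degrees(SY))
go(520,-250,200,-90+np.degrees(SY))
snap('wrist','w8')"
```

```text
33.43938749272181
from [ 383.2 -365.9  174.1] yaw -90.0 tilt -0.9999 -> shift [ 0.0137  0.1759 -0.2676] turn 7.1 len 0.321
from [ 383.2 -365.9  174.1] yaw -90.0 tilt -0.9999 -> shift [-0.0256  0.137  -0.1157] turn 7.1 len 0.181
```

View pics/w8.png

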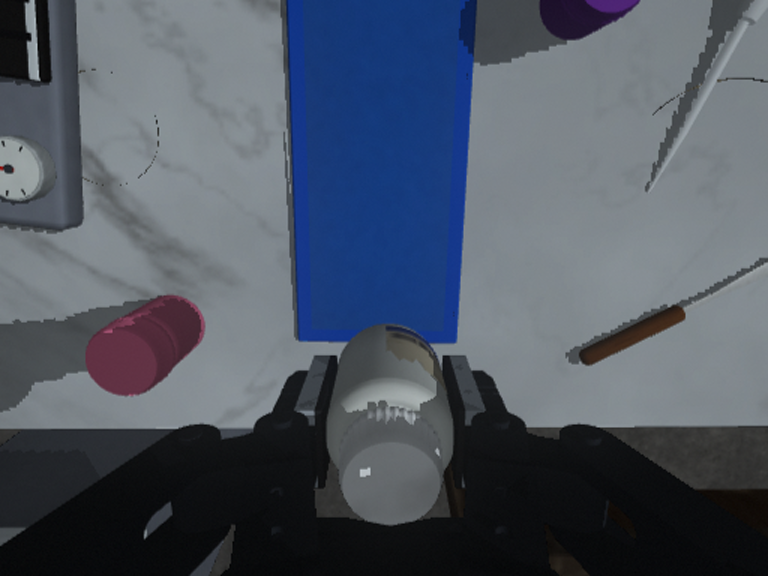

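Request:
move_arm:
  plan:
    - [0.02,[-0.01,0.05,-0.03],2]
    - [0.02,[-0.02,0.1,-0.06],4]
    - [0.02,[-0.025,0.137,-0.1],7.1]
    - [0.02,[-0.025,0.16,-0.15],7.1]
    - [0.02,[-0.01,0.176,-0.2],7.1]
    - [0.02,[0.0,0.176,-0.25],7.1]
    - [0.02,[0.01,0.176,-0.2676],7.1]
    - [0.02,[0.01,0.176,-0.2676],7.1]
    - [0.02,[0.01,0.176,-0.2676],7.1]

```text
clock: 14.3
tool_pos: [556.8, -98.4, 159.1]
tool_rot: [-0.53, -0.467, 0.531, -0.468]
force: [0.5, 0.9, -1.1]
width: 33.3
```

```bash
python3 -c "
from h import *
print(manip.observe()['width'])
go(*sh(5,0),54,-90+np.degrees(SY))
snap('wrist','w9')"
```

```text
33.345910411874286
from [556.8 -98.4 159.1] yaw -97.2 tilt -1.0 -> shift [ 0.1051  0.0025 -0.0004] turn -0.2 len 0.105
```

View pics/w9.png

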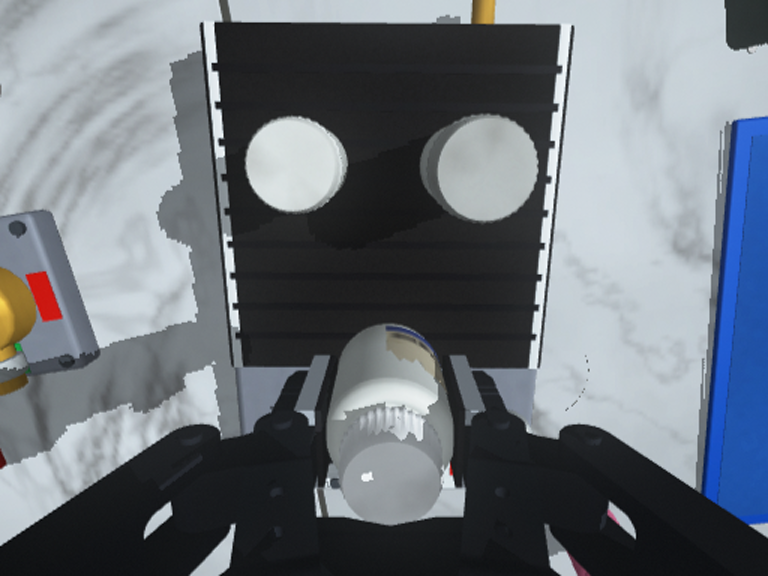

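Request:
move_arm:
  plan:
    - [0.02,[0.05,0.0025,0],0]
    - [0.02,[0.09,0.0025,0],0]
    - [0.02,[0.105,0.0025,0],0]
    - [0.02,[0.105,0.0025,0],0]
    - [0.02,[0.107,0.0025,0],0]
    - [0.02,[0.107,0.0025,0],0]

```text
clock: 15.1
tool_pos: [560.2, -96.6, 53.2]
tool_rot: [0.53, 0.468, -0.53, 0.469]
force: [-0.1, -0.5, -2.1]
width: 33.1
```

Request:
move_arm:
  plan:
    - [0.02,[0.0015,0,0],0]
    - [0.02,[0.0025,0,0],0]
    - [0.02,[0.0025,0,0],0]

```text
clock: 15.48
tool_pos: [560.3, -96.4, 51.9]
tool_rot: [0.53, 0.468, -0.53, 0.469]
force: [-3.6, 0.9, 12.1]
width: 33.1
```

Request:
move_arm:
  plan:
    - [0.06,[0.0015,0,0],0]
    - [0.06,[0.0015,0,0],0]
    - [0.06,[0.0015,0,0],0]
    - [0.06,[-0.04,0,0],0]
    - [0.06,[-0.09,0,0],0]
    - [0.06,[-0.15,0,0],0]
    - [0.06,[-0.18,0,0],0]
    - [0.06,[-0.18,0,0],0]

```text
clock: 16.48
tool_pos: [561.1, -96.4, 232.5]
tool_rot: [0.531, 0.467, -0.528, 0.47]
force: [0.1, -0.1, 0.2]
width: 60.0
```

```bash
python3 -c "
from h import *
print(sh(-100,0),sh(-100,-60))
go(*sh(-100,-70),230,-90+np.degrees(SY))
snap('wrist','w10')
snap('top','t10',(170,110,330,230),5)"
```

```text
[455.0596 -85.4979] [ 447.6783 -145.0422]
from [561.1 -96.4 232.5] yaw -97.1 tilt -1.0 -> shift [ 0.0019 -0.1066  0.0723] turn -0.0 len 0.129
```

View pics/w10.png

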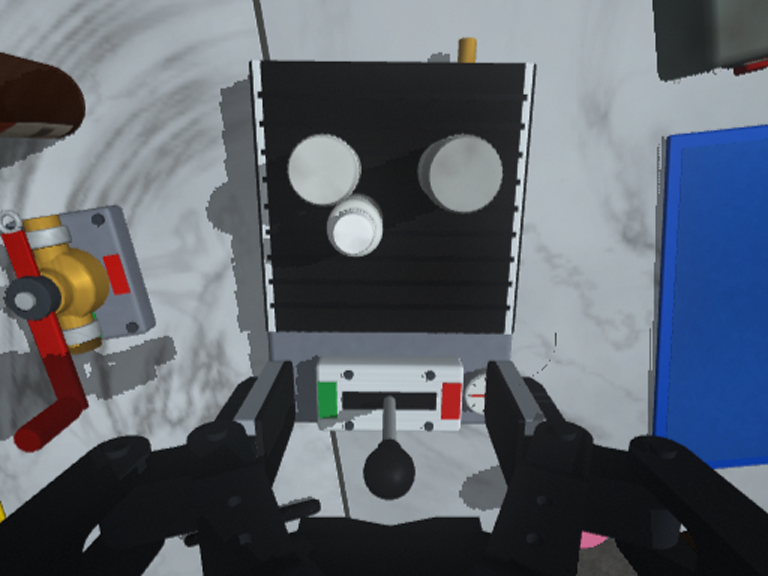

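View pics/t10.png

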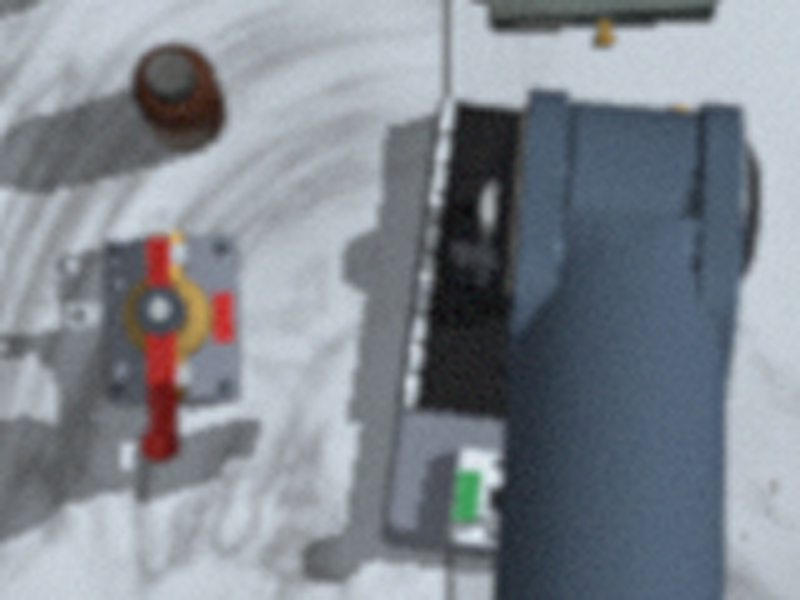

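```bash
cat >> h.py <<'E'
def inv(p):
    d=np.array(p)[:2]-SO;c,s=np.cos(SY),np.sin(SY);return np.array([c*d[0]+s*d[1],-s*d[0]+c*d[1]])
E
python3 -c "
from h import *
s=manip.observe();P=(s['tool_pos'],s['tool_rot'])
for p,z in[((324,170),92),((462,172),108),((355,229),102),((389,469),135)]:
  w=wworld(np.array(p)/1.5,z,P);print(w,inv(w))"
```

```text
[623.5979 -67.8555  92.    ] [65.0877 38.2421]
[ 614.0069 -142.0462  108.    ] [ 64.6966 -36.5649]
[590.1853 -81.2483 102.    ] [33.5766 20.8406]
[457.2493 -83.9725 135.    ] [-98.0146   1.7832]
```

Request:
move_arm:
  plan:
    - [0.0,[0,-0.05,0.03],0]
    - [0.0,[0,-0.1,0.07],0]
    - [0.0,[0,-0.1066,0.0723],0]
    - [0.0,[0,-0.1066,0.0723],0]
    - [0.0,[0.05,-0.1066,0.0723],0]
    - [0.0,[0.1,-0.1066,0.0723],0]
    - [0.0,[0.117,-0.1066,0.0723],0]
    - [0.0,[0.117,-0.1066,0.0723],0]
    - [0.0,[0.117,-0.1066,0.0723],0]

```text
clock: 17.7
tool_pos: [446.2, -154.3, 113.1]
tool_rot: [0.53, 0.468, -0.529, 0.469]
force: [0.3, -0.1, 0.3]
width: 0.0
```

```bash
python3 -c "
from h import *
s=manip.observe();print(s['width'],s['force'],inv(s['tool_pos']))
go(*sh(-99,12),115,-90+np.degrees(SY))
snap('wrist','w11')
snap('scene','s11',(200,130,400,280),4)"
```

```text
0.003464870394219104 [ 0.2699 -0.1181  0.3176] [-100.2919  -69.3943]
from [ 446.2 -154.3  113.1] yaw -97.0 tilt -1.0 -> shift [-0.0019  0.0014 -0.0814] turn 0.1 len 0.081
```

View pics/w11.png

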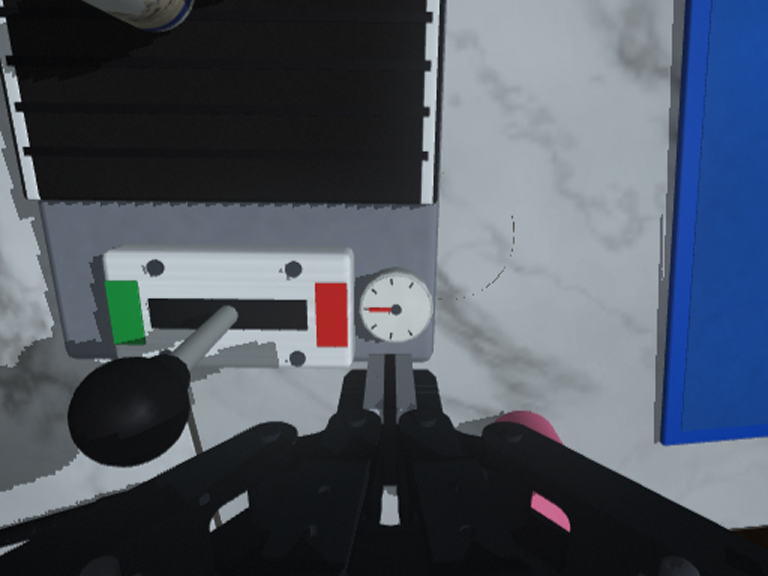

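View pics/s11.png

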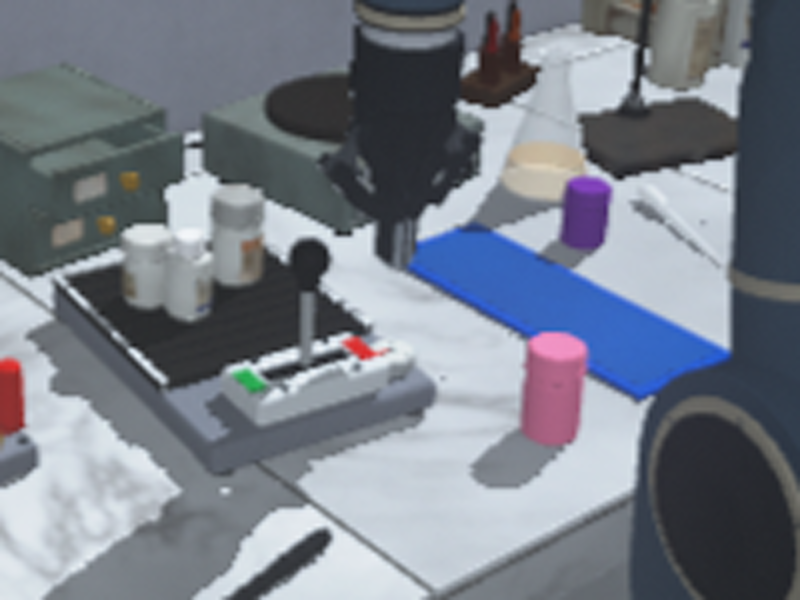

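Request:
move_arm:
  plan:
    - [0.0,[-0.003,0.001,-0.02],0]
    - [0.0,[-0.003,0.001,-0.035],0]
    - [0.0,[-0.003,0.001,-0.05],0]
    - [0.0,[-0.003,0.001,-0.065],0]
    - [0.0,[-0.003,0.001,-0.078],0]
    - [0.0,[-0.003,0.001,-0.078],0]

```text
clock: 18.55
tool_pos: [455.4, -78.9, 115.4]
tool_rot: [-0.529, -0.467, 0.531, -0.469]
force: [1.0, -8.2, -2.3]
width: -0.3
```

```bash
python3 -c "
from h import *
s=manip.observe();print(s['width'],s['force'],inv(s['tool_pos']))
snap('wrist','w12')
snap('scene','s12',(200,130,400,280),4)"
```

```text
-0.3207920036445314 [ 0.9775 -8.1854 -2.2679] [-100.5084    6.5834]
```

View pics/w12.png

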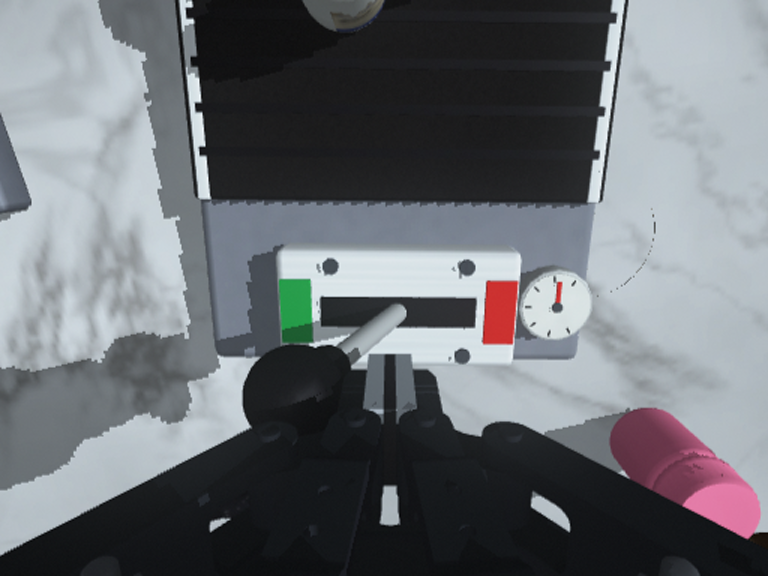

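View pics/s12.png

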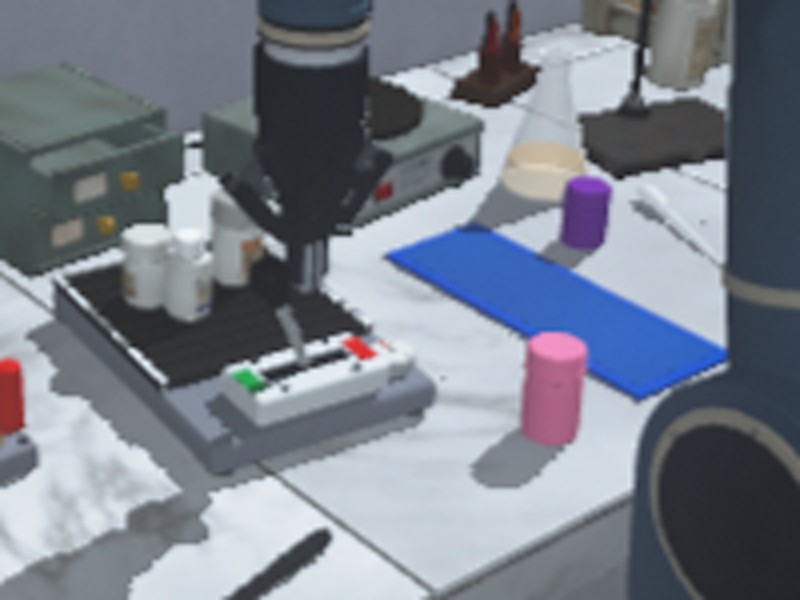

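Request:
move_arm:
  plan:
    - [0.0,[0.0,0.0,-0.003],0]
    - [0.0,[0.0,0.0,-0.006],0]
    - [0.0,[0.0,0.0,-0.006],0]
    - [0.0,[0.0,0.0,-0.006],0]
    - [0.0,[0.0,0.0,-0.006],0]
    - [0.0,[0.0,0.0,-0.006],0]
    - [0.0,[0.0,0.0,-0.006],0]
    - [0.0,[0.0,0.0,-0.006],0]
    - [0.0,[0.0,0.0,-0.006],0]
    - [0.0,[0.0,0.0,-0.006],0]

```text
clock: 19.9
tool_pos: [455.6, -75.0, 114.9]
tool_rot: [-0.529, -0.467, 0.532, -0.469]
force: [2.5, -10.3, -7.0]
width: 0.0
```

```bash
python3 -c "
from h import *
s=manip.observe();print(s['width'],s['force'],inv(s['tool_pos']))
snap('wrist','w13')"
```

```text
0.04505862592185813 [  2.4731 -10.2597  -7.0414] [-100.7343   10.4772]
```

View pics/w13.png

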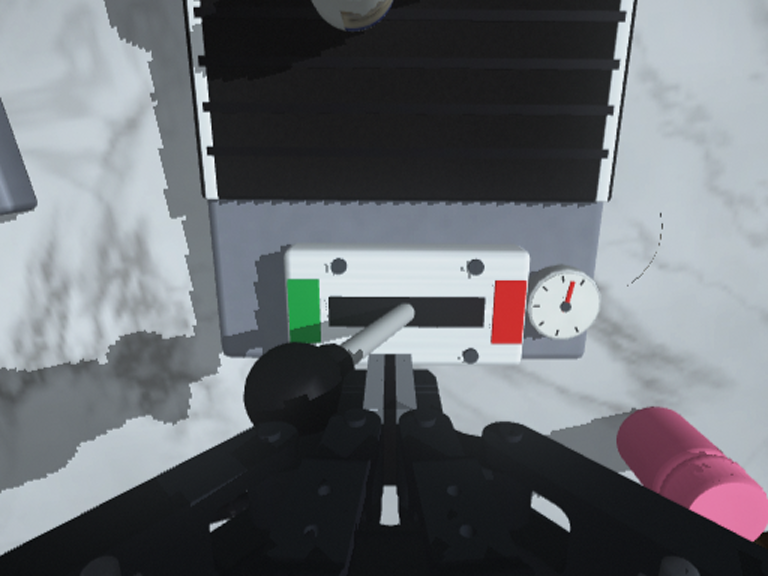

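Request:
move_arm:
  plan:
    - [0.0,[0,0,0],0]
    - [0.0,[0,0,0],0]
    - [0.0,[0,0,0],0]
    - [0.0,[0,0,0],0]
    - [0.0,[0,0,0],0]
    - [0.0,[0,0,0],0]
    - [0.0,[0,0,0],0]
    - [0.0,[0,0,0],0]
    - [0.0,[0,0,0],0]
    - [0.0,[0,0,0],0]

```text
clock: 21.2
tool_pos: [455.6, -75.0, 114.9]
tool_rot: [-0.529, -0.467, 0.532, -0.469]
force: [1.0, -10.6, -6.3]
width: 0.4
```

Request:
move_arm:
  plan:
    - [0.0,[0,0,0],0]
    - [0.0,[0,0,0],0]
    - [0.0,[0,0,0],0]
    - [0.0,[0,0,0],0]
    - [0.0,[0,0,0],0]
    - [0.0,[0,0,0],0]
    - [0.0,[0,0,0],0]
    - [0.0,[0,0,0],0]
    - [0.0,[0,0,0],0]
    - [0.0,[0,0,0],0]

```text
clock: 22.45
tool_pos: [455.6, -75.0, 114.9]
tool_rot: [-0.529, -0.467, 0.532, -0.469]
force: [1.8, -10.8, -5.9]
width: 0.1
```

Request:
move_arm:
  plan:
    - [0.0,[0,0,0],0]
    - [0.0,[0,0,0],0]
    - [0.0,[0,0,0],0]
    - [0.0,[0,0,0],0]
    - [0.0,[0,0,0],0]
    - [0.0,[0,0,0],0]
    - [0.0,[0,0,0],0]
    - [0.0,[0,0,0],0]
    - [0.0,[0,0,0],0]
    - [0.0,[0,0,0],0]

```text
clock: 23.7
tool_pos: [455.6, -75.0, 114.9]
tool_rot: [-0.529, -0.467, 0.532, -0.469]
force: [1.9, -11.0, -5.7]
width: 0.4
```

Request:
move_arm:
  plan:
    - [0.0,[0,0,0],0]
    - [0.0,[0,0,0],0]
    - [0.0,[0,0,0],0]
    - [0.0,[0,0,0],0]
    - [0.0,[0,0,0],0]
    - [0.0,[0,0,0],0]
    - [0.0,[0,0,0],0]
    - [0.0,[0,0,0],0]
    - [0.0,[0,0,0],0]
    - [0.0,[0,0,0],0]

```text
clock: 24.95
tool_pos: [455.6, -75.0, 114.9]
tool_rot: [-0.529, -0.467, 0.532, -0.469]
force: [2.4, -10.7, -6.5]
width: -0.5
```

Request:
move_arm:
  plan:
    - [0.0,[0,0,0],0]
    - [0.0,[0,0,0],0]
    - [0.0,[0,0,0],0]
    - [0.0,[0,0,0],0]
    - [0.0,[0,0,0],0]
    - [0.0,[0,0,0],0]
    - [0.0,[0,0,0],0]
    - [0.0,[0,0,0],0]
    - [0.0,[0,0,0],0]
    - [0.0,[0,0,0],0]

```text
clock: 26.2
tool_pos: [455.6, -75.0, 114.9]
tool_rot: [-0.529, -0.467, 0.532, -0.469]
force: [2.1, -10.4, -6.5]
width: -0.2
```

```bash
python3 -c "
from h import *
snap('scene','s14',(200,130,400,280),4)"
```

```text
(no output)
```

View pics/s14.png

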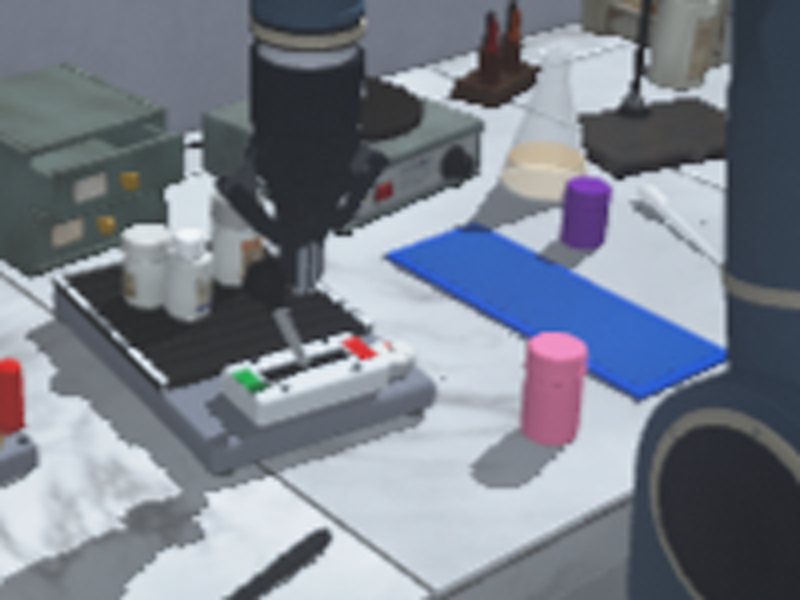

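Request:
move_arm:
  plan:
    - [0.0,[0,0,0.012],0]
    - [0.0,[0,0,0.024],0]
    - [0.0,[0,0,0.036],0]
    - [0.0,[0,0,0.05],0]
    - [0.0,[0,0,0.085],0]
    - [0.0,[0,0,0.085],0]
    - [0.0,[-0.05,0,0.085],0]
    - [0.03,[-0.1,0,0.085],0]
    - [0.06,[-0.12,0,0.085],0]
    - [0.06,[-0.12,0,0.085],0]

```text
clock: 27.5
tool_pos: [446.7, -155.4, 237.1]
tool_rot: [0.531, 0.468, -0.529, 0.469]
force: [0.8, 0.4, -0.9]
width: 54.8
```

```bash
python3 -c "
from h import *
go(*sh(0,0),232,-90+np.degrees(SY))"
```

```text
from [ 446.7 -155.4  237.1] yaw -97.0 tilt -1.0 -> shift [ 0.0054  0.0997 -0.0703] turn 0.1 len 0.122
```

Request:
move_arm:
  plan:
    - [0.06,[0,0.05,-0.035],0]
    - [0.06,[0,0.1,-0.07],0]
    - [0.06,[0.005,0.1,-0.07],0]
    - [0.06,[0.005,0.1,-0.07],0]

```text
clock: 28.0
tool_pos: [552.0, -98.5, 228.3]
tool_rot: [-0.528, -0.47, 0.531, -0.467]
force: [-0.2, -0.4, 0.0]
width: 60.2
```

```bash
python3 -c "
from h import *
s=manip.observe();print(s['tool_pos'],s['tool_rot'])
snap('wrist','w15')"
```

```text
[551.9714 -98.5187 228.2617] [-0.5285 -0.4697  0.531  -0.4671]
```

View pics/w15.png

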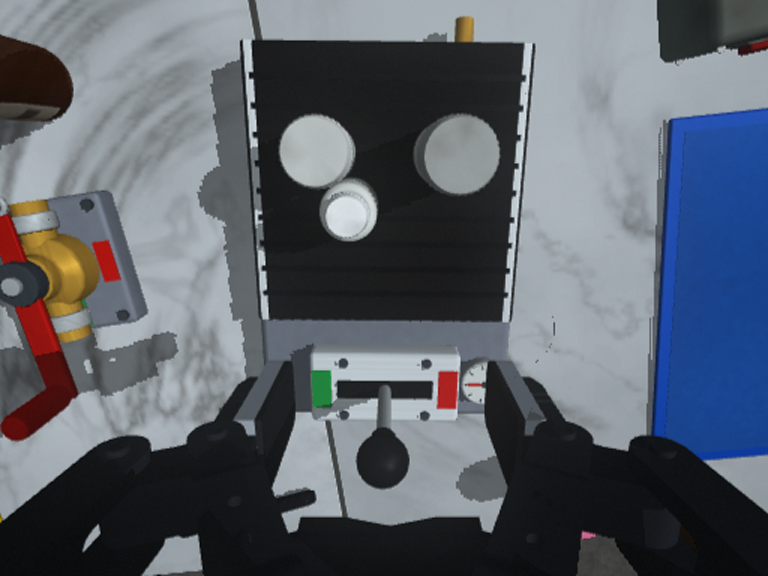

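```bash
python3 -c "
from h import *
s=manip.observe();P=(s['tool_pos'],s['tool_rot'])
for p,z in[((317,151),92),((457,154),108),((349,214),102),((383,459),135)]:
  w=wworld(np.array(p)/1.5,z,P);print(w,inv(w))
go(617,-143,130,-97.07)
go(617,-143,57,-97.07)
"
```

```text
[626.7855 -68.7994  92.    ] [68.3672 37.6975]
[ 616.0744 -143.3067  108.    ] [ 66.9034 -37.5615]
[591.4932 -82.2573 102.    ] [34.9986 20.0001]
[456.7269 -84.4097 135.    ] [-98.4793   1.2851]
from [551.9 -99.2 229. ] yaw -97.1 tilt -1.0 -> shift [0.0988 0.0704 0.0353] turn -0.0 len 0.126
from [551.9 -99.2 229. ] yaw -97.1 tilt -1.0 -> shift [0.1718 0.0707 0.0353] turn -0.0 len 0.189
```

Request:
move_arm:
  plan:
    - [0.056,[0.02,0.04,0.02],0]
    - [0.056,[0.06,0.072,0.0353],0]
    - [0.056,[0.08,0.072,0.0353],0]
    - [0.056,[0.09,0.072,0.0353],0]
    - [0.056,[0.09,0.072,0.0353],0]

```text
clock: 28.68
tool_pos: [619.7, -142.9, 140.6]
tool_rot: [-0.53, -0.468, 0.53, -0.468]
force: [-0.9, -0.8, 0.6]
width: 56.3
```

```bash
python3 -c "
from h import *
go(617.5,-143.5,57,-97.07)
snap('wrist','w16')"
```

```text
from [ 619.7 -142.9  140.6] yaw -97.1 tilt -1.0 -> shift [ 0.0836 -0.002   0.0008] turn -0.0 len 0.084
```

View pics/w16.png

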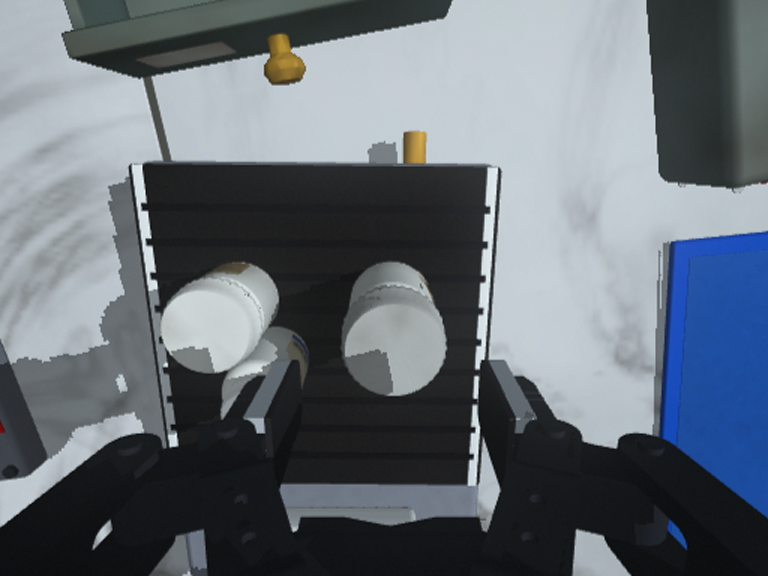

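Request:
move_arm:
  plan:
    - [0.056,[0.03,0.0,0.002],0]
    - [0.056,[0.06,0.0,0.002],0]
    - [0.056,[0.083,0.0,0.002],0]
    - [0.056,[0.083,0.0,0.002],0]
    - [0.02,[0.083,0.0,0.002],0]
    - [0.02,[0.083,0.0,0.002],0]
    - [0.02,[0.083,0.0,0.002],0]
    - [0.02,[0.083,0.0,0.002],0]

```text
clock: 29.72
tool_pos: [621.7, -144.8, 59.6]
tool_rot: [0.531, 0.467, -0.529, 0.469]
force: [0.2, 0.3, 7.5]
width: 41.6
```

Request:
move_arm:
  plan:
    - [0.02,[-0.04,0,0],0]
    - [0.02,[-0.1,0,0],0]
    - [0.02,[-0.16,0,0],0]
    - [0.02,[-0.17,0,0],0]
    - [0.02,[-0.17,0,0],0]

```text
clock: 30.35
tool_pos: [620.0, -144.7, 227.7]
tool_rot: [-0.53, -0.468, 0.53, -0.468]
force: [-0.2, 0.3, -3.1]
width: 41.6
```

```bash
python3 -c "
from h import *
go(510,335,160,-90)
snap('wrist','w17')"
```

```text
from [ 620.  -144.7  227.7] yaw -97.1 tilt -1.0 -> shift [ 0.0676 -0.1683 -0.4625] turn -7.1 len 0.497
```

View pics/w17.png

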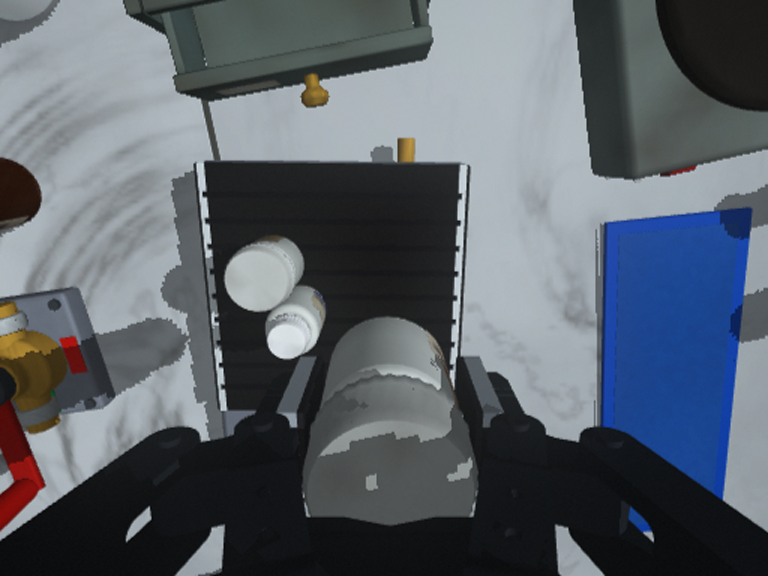

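Request:
move_arm:
  plan:
    - [0.02,[0,-0.02,-0.06],-1]
    - [0.02,[0,-0.04,-0.12],-2]
    - [0.02,[0,-0.06,-0.18],-3]
    - [0.02,[0,-0.09,-0.24],-4]
    - [0.02,[0,-0.11,-0.3],-5]
    - [0.02,[0.0,-0.13,-0.36],-6]
    - [0.02,[0.02,-0.15,-0.42],-7]
    - [0.02,[0.04,-0.168,-0.4625],-7.1]
    - [0.02,[0.0676,-0.168,-0.4625],-7.1]
    - [0.02,[0.0676,-0.168,-0.4625],-7.1]

```text
clock: 31.65
tool_pos: [507.7, 333.2, 155.2]
tool_rot: [-0.496, -0.501, 0.503, -0.5]
force: [0.3, -0.9, -1.7]
width: 41.6
```

```bash
python3 -c "
from h import *
go(510,335,29,-90)
print(manip.observe()['width'])
snap('wrist','w18')"
```

```text
from [507.7 333.2 155.2] yaw -89.9 tilt -0.9999 -> shift [ 0.1262  0.0034 -0.0026] turn 0.1 len 0.126
41.609009563825616
```

View pics/w18.png

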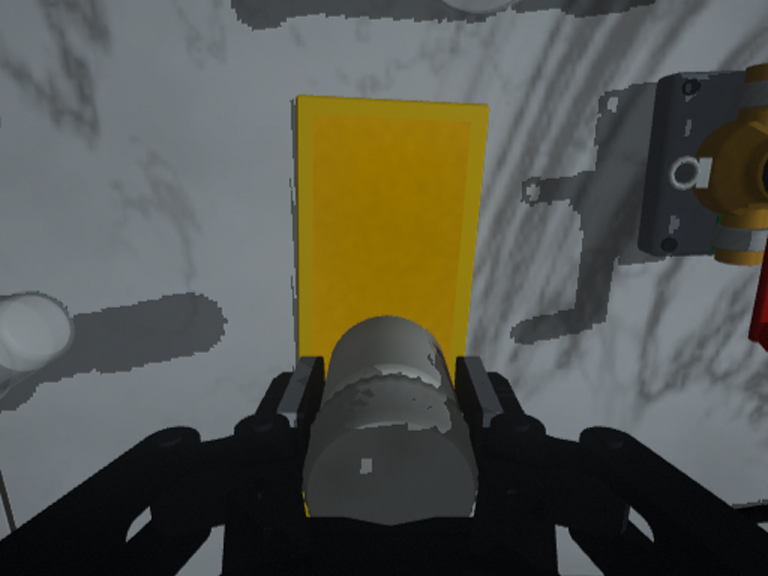

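Jar b is centred over the yellow tray. Lower.

Request:
move_arm:
  plan:
    - [0.02,[0.05,0.003,-0.002],0]
    - [0.02,[0.09,0.003,-0.002],0]
    - [0.02,[0.12,0.003,-0.002],0]
    - [0.02,[0.126,0.003,-0.002],0]
    - [0.02,[0.127,0.003,-0.002],0]
    - [0.02,[0.127,0.003,-0.002],0]

```text
clock: 32.45
tool_pos: [514.8, 337.4, 34.8]
tool_rot: [0.501, 0.5, -0.499, 0.5]
force: [-0.3, 0.4, -2.1]
width: 41.6
```

Request:
move_arm:
  plan:
    - [0.02,[0.0015,0,0],0]
    - [0.02,[0.003,0,0],0]
    - [0.02,[0.003,0,0],0]

```text
clock: 32.83
tool_pos: [513.5, 337.0, 30.2]
tool_rot: [0.5, 0.5, -0.5, 0.5]
force: [-0.3, 0.4, -2.6]
width: 41.6
```

Request:
move_arm:
  plan:
    - [0.02,[0.0015,0,0],0]
    - [0.02,[0.003,0,0],0]
    - [0.02,[0.003,0,0],0]

```text
clock: 33.2
tool_pos: [513.9, 337.2, 28.6]
tool_rot: [0.5, 0.5, -0.5, 0.5]
force: [-2.4, -2.0, 8.4]
width: 41.5
```

Contact; release, rise, and return for jar d.

Request:
move_arm:
  plan:
    - [0.06,[0.0,0,0],0]
    - [0.06,[0.0,0,0],0]
    - [0.06,[0.0,0,0],0]
    - [0.06,[-0.04,0,0],0]
    - [0.06,[-0.09,0,0],0]
    - [0.06,[-0.15,0,0],0]
    - [0.06,[-0.18,0,0],0]
    - [0.06,[-0.18,0,0],0]

```text
clock: 34.2
tool_pos: [514.9, 338.1, 210.1]
tool_rot: [0.502, 0.5, -0.498, 0.501]
force: [-0.1, -0.9, -1.0]
width: 60.1
```

```bash
python3 -c "
from h import *
go(570,-82,190,-68)
snap('wrist','w19')"
```

```text
from [514.9 338.1 210.1] yaw -90.0 tilt -1.0 -> shift [0.019  0.0548 0.4202] turn -22.0 len 0.424
```

View pics/w19.png

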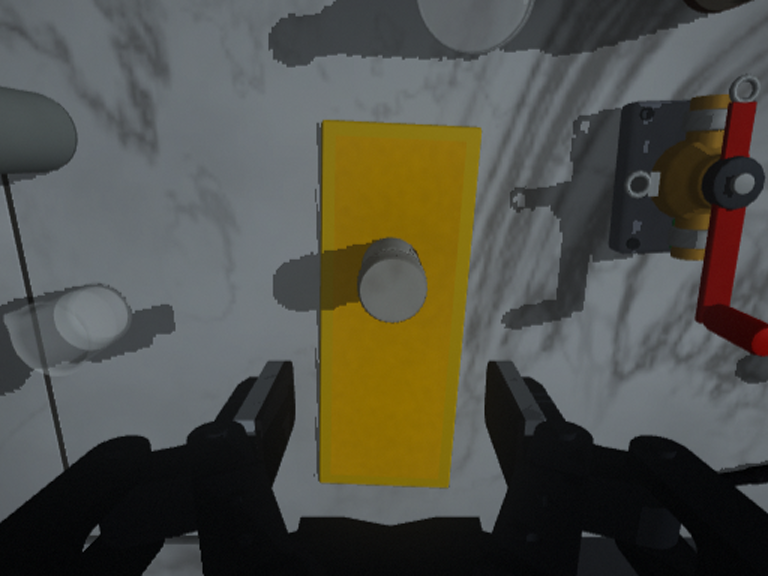

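Request:
move_arm:
  plan:
    - [0.06,[0,0.01,0.06],-3]
    - [0.06,[0,0.02,0.12],-6]
    - [0.06,[0,0.03,0.18],-9]
    - [0.06,[0,0.035,0.24],-12]
    - [0.06,[0,0.04,0.3],-15]
    - [0.06,[0,0.05,0.36],-18]
    - [0.06,[0.019,0.055,0.42],-22]
    - [0.06,[0.019,0.055,0.42],-22]
    - [0.06,[0.019,0.055,0.42],-22]

```text
clock: 35.38
tool_pos: [567.9, -82.4, 186.4]
tool_rot: [0.395, 0.587, -0.396, 0.585]
force: [-1.5, 1.4, -0.6]
width: 59.7
```

```bash
python3 -c "
from h import *
s=manip.observe();print(s['tool_pos'].round(2).tolist(),s['tool_rot'].round(5).tolist())
snap('wrist','w20')"
```

```text
[567.88, -82.4, 186.4] [0.39505, 0.58739, -0.39567, 0.58511]
```

View pics/w20.png

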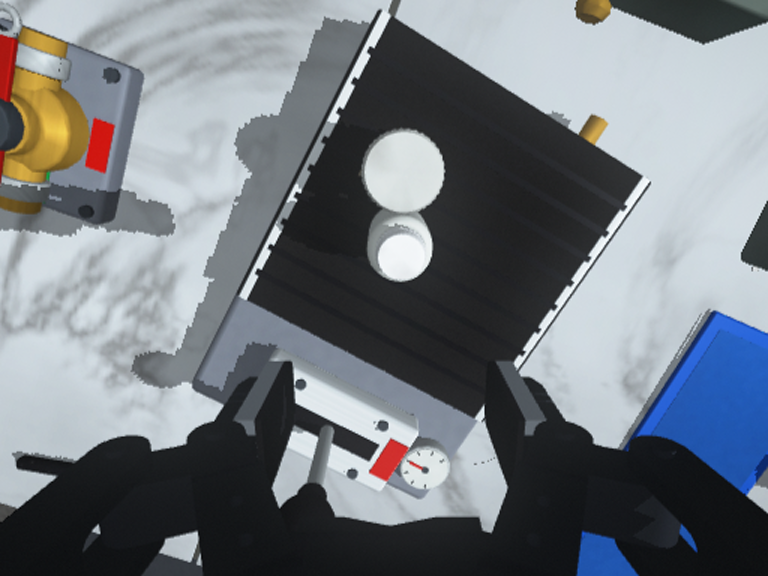

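```bash
python3 -c "
from h import *
s=manip.observe();P=(s['tool_pos'],s['tool_rot'])
for p,z in[((404,171),92),((403,257),102)]:
  w=wworld(np.array(p)/1.5,z,P);print(w,inv(w))
w=wworld(np.array((403,257))/1.5,102,P)
go(w[0]-1,w[1],54,-68)
"
```

```text
[628.2297 -64.7248  92.    ] [69.2992 41.9188]
[591.4859 -79.2607 102.    ] [34.6227 22.9731]
from [568.3 -81.3 187. ] yaw -67.9 tilt -1.0 -> shift [0.133  0.0215 0.0067] turn 0.1 len 0.135
```

Request:
move_arm:
  plan:
    - [0.06,[0.04,0.0205,0.0075],0]
    - [0.06,[0.08,0.0205,0.0075],0]
    - [0.06,[0.12,0.0205,0.0075],0]
    - [0.06,[0.134,0.0205,0.0075],0]
    - [0.06,[0.134,0.0205,0.0075],0]
    - [0.02,[0.134,0.0205,0.0075],0]
    - [0.02,[0.134,0.0205,0.0075],0]
    - [0.02,[0.134,0.0205,0.0075],0]
    - [0.02,[0.134,0.0205,0.0075],0]

```text
clock: 36.55
tool_pos: [591.9, -81.5, 56.2]
tool_rot: [0.396, 0.586, -0.394, 0.587]
force: [-0.5, 2.0, 5.7]
width: 32.3
```

Request:
move_arm:
  plan:
    - [0.02,[-0.04,0,0],0]
    - [0.02,[-0.1,0,0],0]
    - [0.02,[-0.16,0,0],0]
    - [0.02,[-0.16,0,0],0]
    - [0.02,[-0.16,0,0],0]

```text
clock: 37.17
tool_pos: [589.9, -82.5, 213.9]
tool_rot: [0.395, 0.586, -0.396, 0.586]
force: [-1.1, -0.3, -2.4]
width: 32.3
```

```bash
python3 -c "
from h import *
go(387,340,160,-90)
snap('wrist','w21')"
```

```text
from [589.9 -82.5 213.9] yaw -68.0 tilt -1.0 -> shift [ 0.0538 -0.0297 -0.4678] turn 22.0 len 0.472
```

View pics/w21.png

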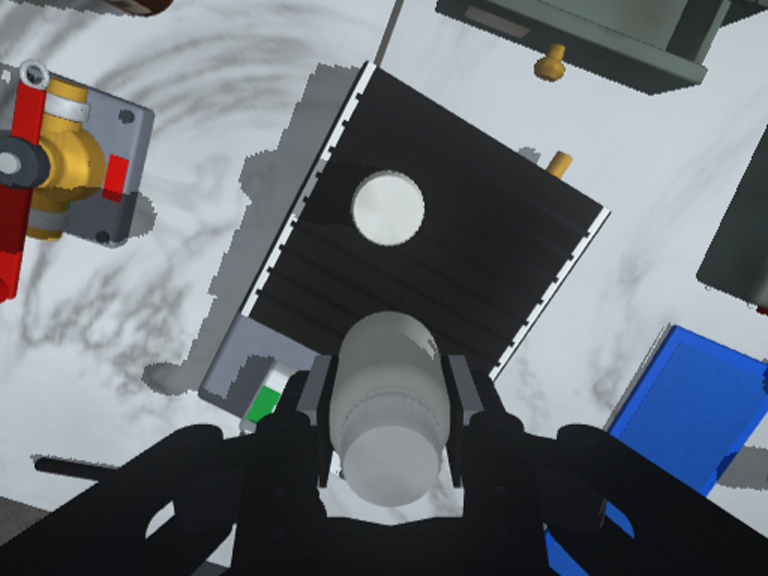

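Request:
move_arm:
  plan:
    - [0.02,[0,-0.004,-0.06],3]
    - [0.02,[0,-0.008,-0.12],6]
    - [0.02,[0,-0.012,-0.18],9]
    - [0.02,[0,-0.016,-0.24],12]
    - [0.02,[0,-0.02,-0.3],15]
    - [0.02,[0.0,-0.024,-0.36],18]
    - [0.02,[0.0,-0.028,-0.42],22]
    - [0.02,[0.02,-0.0297,-0.4678],22]
    - [0.02,[0.05,-0.0297,-0.4678],22]
    - [0.02,[0.0538,-0.0297,-0.4678],22]

```text
clock: 38.48
tool_pos: [385.5, 338.5, 156.8]
tool_rot: [-0.497, -0.501, 0.502, -0.5]
force: [-0.2, -0.6, -0.7]
width: 32.2
```

```bash
python3 -c "
from h import *
go(385,340,27,-90)
snap('wrist','w22')"
```

```text
from [385.5 338.5 156.8] yaw -89.9 tilt -1.0 -> shift [ 0.1298  0.0003 -0.0023] turn 0.1 len 0.13
```

View pics/w22.png

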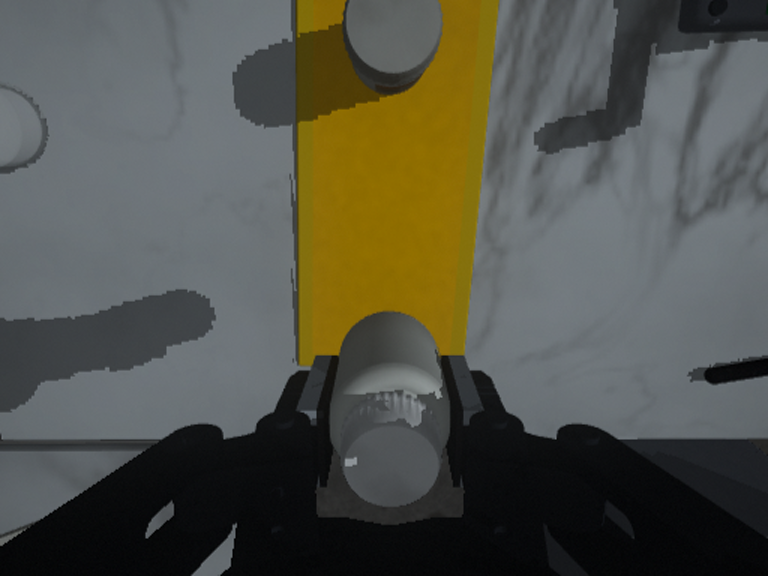

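```bash
python3 -c "
from h import *
s=manip.observe();P=(s['tool_pos'],s['tool_rot'])
print(wworld((200,243),5,P),wworld((310,238),5,P))"
```

```text
[321.2528 396.5525   5.    ] [326.5733 287.3751   5.    ]
```

Request:
move_arm:
  plan:
    - [0.02,[0.05,0.0,-0.002],0]
    - [0.02,[0.09,0.0,-0.002],0]
    - [0.02,[0.12,0.0,-0.002],0]
    - [0.02,[0.125,0.0,-0.002],0]
    - [0.02,[0.126,0.0,-0.002],0]
    - [0.02,[0.126,0.0,-0.002],0]
    - [0.02,[0.126,0.0,-0.002],0]

```text
clock: 39.4
tool_pos: [388.3, 342.8, 35.5]
tool_rot: [0.501, 0.5, -0.499, 0.5]
force: [0.6, 0.1, -1.7]
width: 32.6
```

Request:
move_arm:
  plan:
    - [0.02,[0.002,0,0],0]
    - [0.02,[0.004,0,0],0]
    - [0.02,[0.005,0,0],0]
    - [0.02,[0.005,0,0],0]

```text
clock: 39.9
tool_pos: [387.6, 342.2, 29.1]
tool_rot: [0.5, 0.5, -0.5, 0.5]
force: [0.4, -0.3, -1.7]
width: 32.6
```

Request:
move_arm:
  plan:
    - [0.02,[0.002,0,0],0]
    - [0.02,[0.004,0,0],0]
    - [0.02,[0.004,0,0],0]

```text
clock: 40.28
tool_pos: [387.7, 342.3, 25.3]
tool_rot: [0.5, 0.5, -0.5, 0.5]
force: [-0.3, 0.4, -0.5]
width: 32.6
```

Request:
move_arm:
  plan:
    - [0.02,[0.001,0,0],0]
    - [0.02,[0.001,0,0],0]

```text
clock: 40.52
tool_pos: [387.7, 342.3, 25.2]
tool_rot: [0.5, 0.5, -0.5, 0.5]
force: [-1.9, -2.3, 7.7]
width: 32.4
```

Request:
move_arm:
  plan:
    - [0.06,[0.0,0,0],0]
    - [0.06,[0.0,0,0],0]
    - [0.06,[0.0,0,0],0]
    - [0.06,[-0.04,0,0],0]
    - [0.06,[-0.09,0,0],0]
    - [0.06,[-0.15,0,0],0]
    - [0.06,[-0.18,0,0],0]
    - [0.06,[-0.18,0,0],0]

```text
clock: 41.52
tool_pos: [388.8, 343.4, 206.9]
tool_rot: [0.502, 0.5, -0.498, 0.5]
force: [0.1, -0.8, -1.0]
width: 60.0
```

```bash
python3 -c "
from h import *
go(600,-65,190,-90)
snap('wrist','w23')
snap('top','t23',(90,130,410,290),2.5)"
```

```text
from [388.8 343.4 206.9] yaw -90.0 tilt -1.0 -> shift [0.0163 0.211  0.4086] turn 0.0 len 0.46
```

View pics/w23.png

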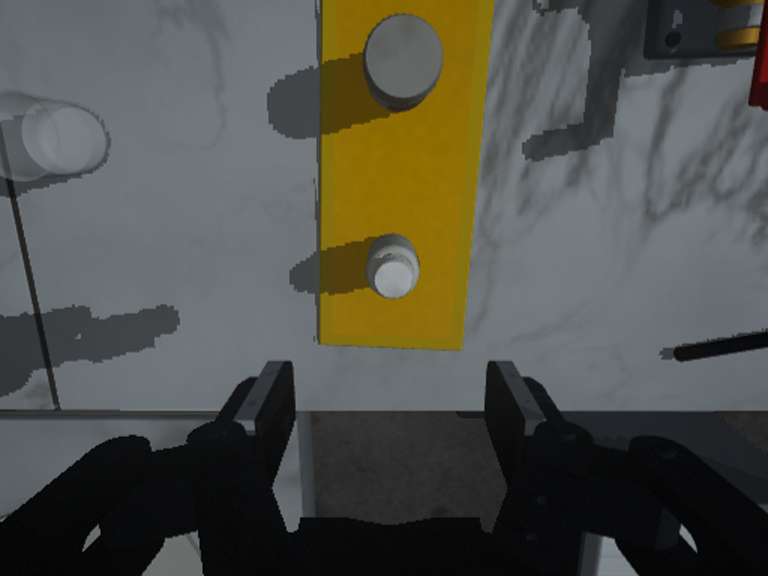

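View pics/t23.png

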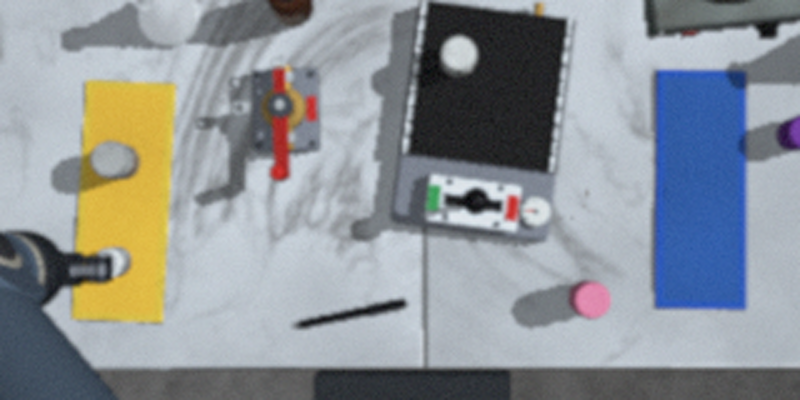

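```bash
python3 -c "
from h import *
print(world(px((459.5,55),(90,130),2.5),92))
go(610,-66,190,-90)"
```

```text
[624.303  -67.6902  92.    ]
from [387.3 341.8 203.6] yaw -90.0 tilt -1.0 -> shift [0.0139 0.2226 0.4078] turn 0.0 len 0.465
```

Request:
move_arm:
  plan:
    - [0.065,[0,0.03,0.055],0]
    - [0.065,[0,0.06,0.11],0]
    - [0.065,[0,0.09,0.165],0]
    - [0.065,[0,0.12,0.22],0]
    - [0.065,[0,0.15,0.275],0]
    - [0.065,[0,0.18,0.33],0]
    - [0.065,[0.01,0.2,0.385],0]
    - [0.065,[0.016,0.22,0.41],0]
    - [0.065,[0.016,0.22,0.41],0]
    - [0.065,[0.016,0.22,0.41],0]

```text
clock: 42.88
tool_pos: [606.8, -66.4, 186.7]
tool_rot: [0.499, 0.501, -0.5, 0.499]
force: [0.2, 0.6, -0.8]
width: 64.6
```

```bash
python3 -c "
from h import *
s=manip.observe();print(s['tool_pos'].round(2).tolist(),s['tool_rot'].round(5).tolist())
snap('wrist','w24')"
```

```text
[606.8, -66.37, 186.67] [0.49897, 0.5015, -0.50012, 0.49941]
```

View pics/w24.png

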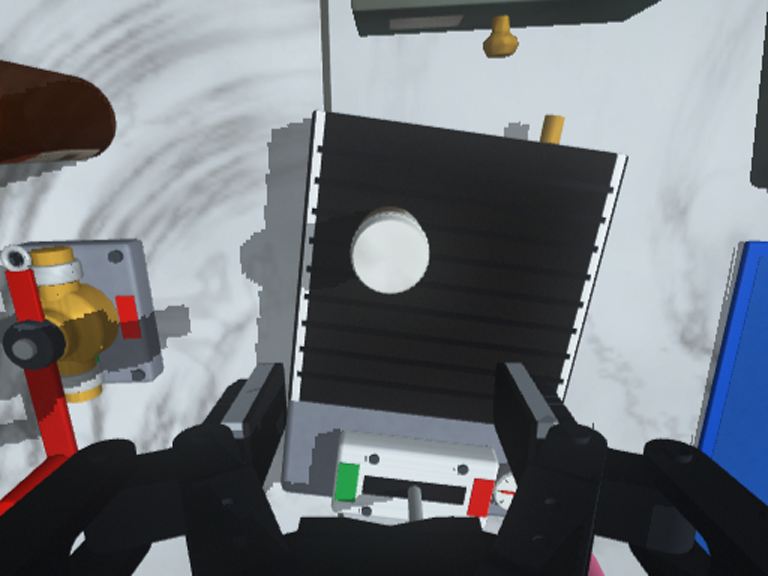

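```bash
python3 -c "
from h import *
s=manip.observe();P=(s['tool_pos'],s['tool_rot'])
w=wworld(np.array((391,255))/1.5,92,P);print(w)
go(627,-66.5,48,-90)
"
```

```text
[627.9542 -67.0325  92.    ]
from [607.  -65.9 187.3] yaw -89.8 tilt -1.0 -> shift [0.1393 0.0203 0.0008] turn 0.2 len 0.141
```

Request:
move_arm:
  plan:
    - [0.065,[0.04,0.02,0.001],0]
    - [0.065,[0.08,0.02,0.001],0]
    - [0.065,[0.12,0.02,0.001],0]
    - [0.065,[0.139,0.02,0.001],0]
    - [0.065,[0.139,0.02,0.001],0]
    - [0.02,[0.139,0.02,0.001],0]
    - [0.02,[0.139,0.02,0.001],0]
    - [0.02,[0.139,0.02,0.001],0]
    - [0.02,[0.139,0.02,0.001],0]

```text
clock: 44.05
tool_pos: [629.3, -68.2, 51.4]
tool_rot: [0.501, 0.499, -0.499, 0.501]
force: [-0.0, 1.1, 6.3]
width: 39.3
```

Request:
move_arm:
  plan:
    - [0.02,[-0.04,0,0],0]
    - [0.02,[-0.1,0,0],0]
    - [0.02,[-0.16,0,0],0]
    - [0.02,[-0.17,0,0],0]
    - [0.02,[-0.17,0,0],0]

```text
clock: 44.68
tool_pos: [627.5, -68.9, 219.5]
tool_rot: [0.5, 0.5, -0.5, 0.5]
force: [-0.4, 0.3, -2.5]
width: 39.7
```

```bash
python3 -c "
from h import *
go(450,339,160,-90)"
```

```text
from [627.5 -68.9 219.5] yaw -90.0 tilt -1.0 -> shift [ 0.0593 -0.1775 -0.4079] turn 0.0 len 0.449
```

Request:
move_arm:
  plan:
    - [0.02,[0,-0.02,-0.055],0]
    - [0.02,[0,-0.04,-0.11],0]
    - [0.02,[0,-0.06,-0.165],0]
    - [0.02,[0,-0.08,-0.22],0]
    - [0.02,[0,-0.11,-0.275],0]
    - [0.02,[0,-0.14,-0.33],0]
    - [0.02,[0.0,-0.16,-0.385],0]
    - [0.02,[0.02,-0.1775,-0.408],0]
    - [0.02,[0.059,-0.1775,-0.408],0]
    - [0.02,[0.059,-0.1775,-0.408],0]

```text
clock: 45.92
tool_pos: [447.0, 336.7, 155.3]
tool_rot: [-0.496, -0.501, 0.504, -0.5]
force: [0.0, -0.5, -1.5]
width: 39.7
```

```bash
python3 -c "
from h import *
go(451,339,30,-90)
snap('wrist','w25')"
```

```text
from [447.  336.7 155.3] yaw -89.9 tilt -0.9999 -> shift [ 0.1253  0.0051 -0.0032] turn 0.1 len 0.125
```

View pics/w25.png

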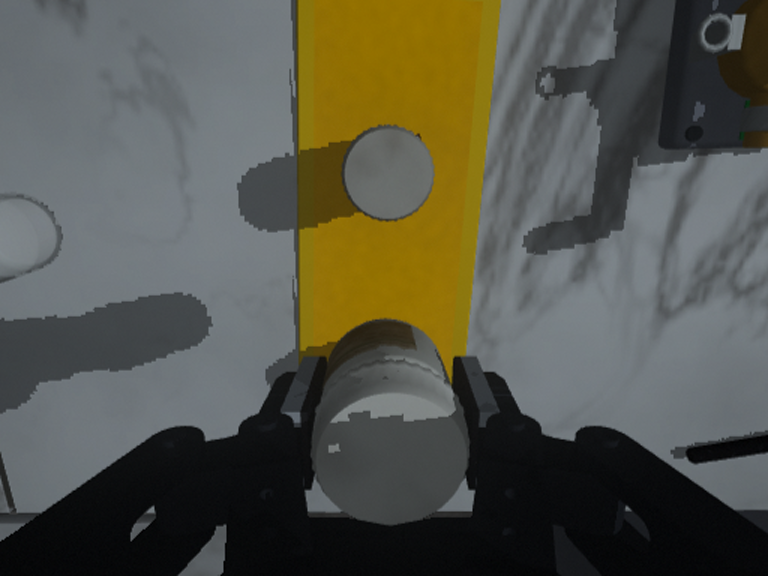

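Request:
move_arm:
  plan:
    - [0.02,[0.05,0.002,-0.001],0]
    - [0.02,[0.09,0.002,-0.001],0]
    - [0.02,[0.12,0.002,-0.001],0]
    - [0.02,[0.125,0.002,-0.001],0]
    - [0.02,[0.127,0.002,-0.001],0]
    - [0.02,[0.129,0.002,-0.001],0]
    - [0.02,[0.131,0.002,-0.001],0]
    - [0.02,[0.131,0.002,-0.001],0]

```text
clock: 46.98
tool_pos: [452.3, 340.4, 29.7]
tool_rot: [0.5, 0.5, -0.5, 0.5]
force: [-0.2, -0.5, -1.4]
width: 39.8
```

Request:
move_arm:
  plan:
    - [0.02,[0.003,0,0],0]
    - [0.02,[0.006,0,0],0]
    - [0.02,[0.007,0,0],0]
    - [0.02,[0.007,0,0],0]

```text
clock: 47.48
tool_pos: [452.0, 340.2, 22.1]
tool_rot: [0.5, 0.5, -0.5, 0.5]
force: [-0.3, -0.1, -1.4]
width: 39.9
```

Request:
move_arm:
  plan:
    - [0.02,[0.0015,0,0],0]
    - [0.02,[0.003,0,0],0]
    - [0.02,[0.003,0,0],0]

```text
clock: 47.85
tool_pos: [452.3, 340.5, 20.3]
tool_rot: [0.5, 0.5, -0.5, 0.5]
force: [-1.4, -1.7, 6.8]
width: 39.6
```

Request:
move_arm:
  plan:
    - [0.06,[0.0,0,0],0]
    - [0.06,[0.0,0,0],0]
    - [0.06,[0.0,0,0],0]
    - [0.06,[-0.04,0,0],0]
    - [0.06,[-0.09,0,0],0]
    - [0.06,[-0.15,0,0],0]
    - [0.06,[-0.2,0,0],0]
    - [0.06,[-0.2,0,0],0]

```text
clock: 48.85
tool_pos: [454.1, 342.2, 224.0]
tool_rot: [0.503, 0.5, -0.497, 0.501]
force: [0.6, -0.7, -0.5]
width: 60.2
```

```bash
python3 -c "
from h import *
go(470,190,230,-90)
snap('wrist','w26')"
```

```text
from [454.1 342.2 224. ] yaw -90.0 tilt -1.0 -> shift [-0.0068  0.0159  0.1522] turn 0.0 len 0.153
```

View pics/w26.png

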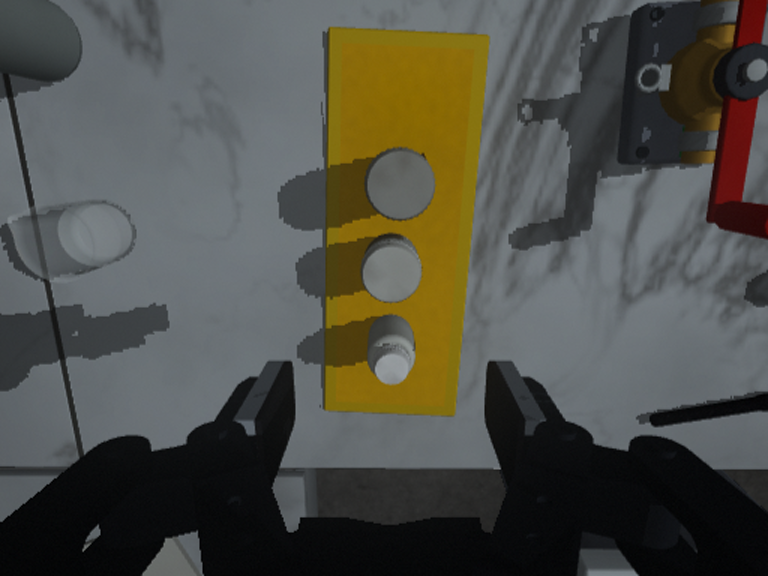

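Request:
move_arm:
  plan:
    - [0.06,[-0.01,0.01,0.06],0]
    - [0.06,[-0.02,0.02,0.12],0]
    - [0.06,[-0.02,0.03,0.18],0]
    - [0.06,[-0.02,0.03,0.2],0]
    - [0.06,[-0.02,0.03,0.2],0]
    - [0.06,[-0.02,0.03,0.2],0]

```text
clock: 49.65
tool_pos: [481.6, 141.7, 238.4]
tool_rot: [0.499, 0.501, -0.5, 0.5]
force: [0.3, 0.8, 0.8]
width: 60.1
```

```bash
python3 -c "
from h import *
s=manip.observe();print(s['tool_pos'].round(2).tolist(),s['tool_rot'].round(5).tolist(),s['joint_positions'])
snap('wrist','w27')"
```

```text
[481.59, 141.73, 238.43] [0.499, 0.50111, -0.49969, 0.50019] [-0.2001  0.1897 -0.1945  1.9174  0.0413  1.0398 -1.9804]
```

View pics/w27.png

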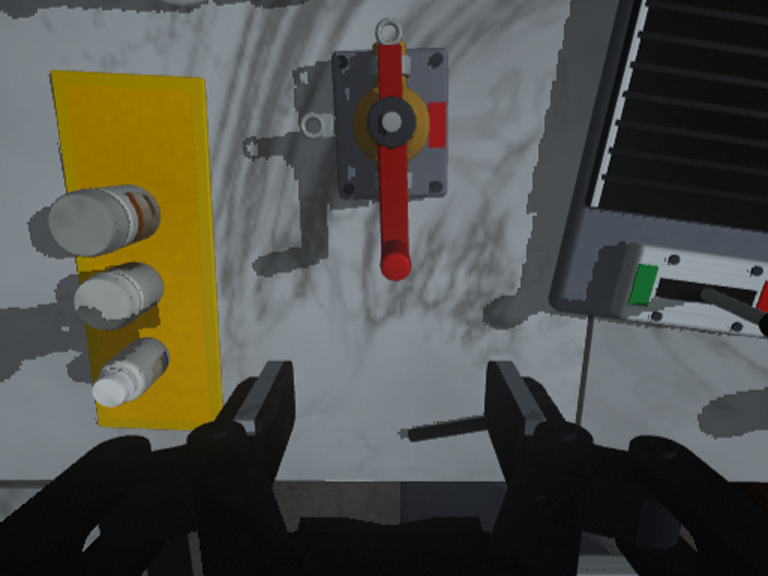

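```bash
python3 -c "
from h import *
P=(np.array([481.59,141.73,238.43]),np.array([0.499,0.50111,-0.49969,0.50019]))
f=lambda p,z:wworld(np.array(p)/1.5,z,P)
print('post',f((396,265),113.5),'heye',f((389,32),70),'beye',f((313,126),63))
for z in(80,90,100):print('piv',z,f((392,122),z))
for p in[(333,52),(447,48),(447,198),(336,200)]: print('base',f(p,20))
"
```

```text
post [490.69   137.5089 113.5   ] heye [618.3868 141.9279  70.    ] beye [567.2184 188.9003  63.    ]
piv 80 [568.7979 139.991   80.    ]
piv 90 [568.2427 140.0449  90.    ]
piv 100 [567.6875 140.0988 100.    ]
base [616.7397 179.8514  20.    ]
base [619.4813 102.7566  20.    ]
base [519.6327  99.0456  20.    ]
base [517.8879 180.5034  20.    ]
```

```bash
python3 -c "
from h import *
go(489.5,137.5,130,-88)"
```

```text
from [481.7 142.1 238.6] yaw -89.8 tilt -1.0 -> shift [0.1086 0.0079 0.0046] turn -1.8 len 0.109
```

Request:
move_arm:
  plan:
    - [0.045,[0.03,0.008,0.0046],-1.8]
    - [0.045,[0.07,0.008,0.0046],-1.8]
    - [0.045,[0.1,0.008,0.0046],-1.8]
    - [0.045,[0.1086,0.008,0.0046],-1.8]
    - [0.045,[0.1086,0.008,0.0046],-1.8]
    - [0.045,[0.1086,0.008,0.0046],-1.8]

```text
clock: 50.45
tool_pos: [491.1, 136.5, 131.9]
tool_rot: [0.493, 0.508, -0.491, 0.508]
force: [0.4, 0.2, 0.5]
width: 45.2
```

```bash
python3 -c "
from h import *
go(489.5,137.5,82,-88)
snap('wrist','w28')"
```

```text
from [491.1 136.5 131.9] yaw -88.1 tilt -1.0 -> shift [ 0.0499 -0.0017 -0.001 ] turn -0.1 len 0.05
```

View pics/w28.png

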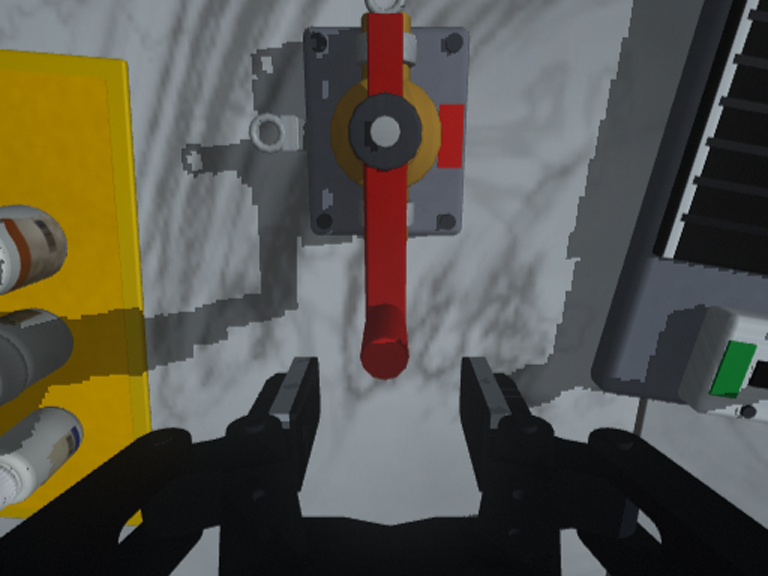

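Post centred between the fingers. Descend and narrow to a cage.

Request:
move_arm:
  plan:
    - [0.045,[0.025,-0.0015,-0.001],0]
    - [0.045,[0.05,-0.0015,-0.001],0]
    - [0.045,[0.05,-0.0015,-0.001],0]
    - [0.024,[0.05,-0.0015,-0.001],0]
    - [0.024,[0.05,-0.0015,-0.001],0]
    - [0.024,[0.05,-0.0015,-0.001],0]
    - [0.024,[0.05,-0.0015,-0.001],0]
  squeeze: 20

```text
clock: 51.38
tool_pos: [488.9, 136.7, 81.1]
tool_rot: [0.492, 0.508, -0.492, 0.508]
force: [-0.1, -0.7, -0.0]
width: 24.2
```

```bash
python3 -c "
from h import *
s=manip.observe();print(s['width'],s['force'])
go(489.5,137.5,82,-88)
c=np.array([568.8,140.1])
for th in (15,30,45,60,75,90):
    a=np.radians(181.9+th);p=c+80*np.array([np.cos(a),np.sin(a)])
    print(th);go(p[0],p[1],82,-88+th)
"
```

```text
24.16001212787234 [-0.0709 -0.6842 -0.0374]
from [488.9 136.7  81.1] yaw -88.2 tilt -1.0 -> shift [-0.0009  0.0006 -0.0008] turn -0.2 len 0.001
15
from [488.9 136.7  81.1] yaw -88.2 tilt -1.0 -> shift [-0.0009  0.0027  0.02  ] turn -15.2 len 0.02
30
from [488.9 136.7  81.1] yaw -88.2 tilt -1.0 -> shift [-0.0009  0.0107  0.0393] turn -30.2 len 0.041
45
from [488.9 136.7  81.1] yaw -88.2 tilt -1.0 -> shift [-0.0009  0.0235  0.0558] turn -45.2 len 0.061
60
from [488.9 136.7  81.1] yaw -88.2 tilt -1.0 -> shift [-0.0009  0.04    0.0685] turn -60.2 len 0.079
75
from [488.9 136.7  81.1] yaw -88.2 tilt -1.0 -> shift [-0.0009  0.0593  0.0765] turn -75.2 len 0.097
90
from [488.9 136.7  81.1] yaw -88.2 tilt -1.0 -> shift [-0.0009  0.0801  0.0792] turn -90.2 len 0.113
```

Request:
move_arm:
  plan:
    - [0.024,[0,0.0007,0.0104],-7.5]
    - [0.024,[0,0.0027,0.02],-15]
    - [0.024,[0,0.0061,0.03],-22.5]
    - [0.024,[0,0.0107,0.0393],-30]
    - [0.024,[0,0.0166,0.048],-37.5]
    - [0.024,[0,0.0235,0.0558],-45]
    - [0.024,[0,0.0314,0.0627],-52.5]
    - [0.024,[0,0.04,0.0685],-60]
    - [0.024,[0,0.04,0.0685],-60]

```text
clock: 52.5
tool_pos: [531.3, 69.0, 80.7]
tool_rot: [0.173, 0.686, -0.173, 0.686]
force: [0.6, -0.2, 0.5]
width: 24.0
```

```bash
python3 -c "
from h import *
s=manip.observe();print(s['width'],s['force'],s['joint_positions'])
c=np.array([568.8,140.1])
for th in (60,67.5,75,82.5,90):
    a=np.radians(181.9+th);p=c+80*np.array([np.cos(a),np.sin(a)])
    print(th);go(p[0],p[1],82,-88+th)
snap('wrist','w29')
"
```

```text
23.978030789562464 [ 0.5785 -0.1697  0.4929] [ 0.1156  0.4645 -0.4108  1.9859  0.2674  0.7428 -0.9492]
60
from [531.3  69.   80.7] yaw -28.3 tilt -1.0 -> shift [-0.0013  0.0004 -0.0004] turn -0.3 len 0.001
67.5
from [531.3  69.   80.7] yaw -28.3 tilt -1.0 -> shift [-0.0013  0.0011  0.0101] turn -7.8 len 0.01
75
from [531.3  69.   80.7] yaw -28.3 tilt -1.0 -> shift [-0.0013  0.0032  0.0203] turn -15.3 len 0.021
82.5
from [531.3  69.   80.7] yaw -28.3 tilt -1.0 -> shift [-0.0013  0.0066  0.0302] turn -22.8 len 0.031
90
from [531.3  69.   80.7] yaw -28.3 tilt -1.0 -> shift [-0.0013  0.0112  0.0396] turn -30.3 len 0.041
```

View pics/w29.png

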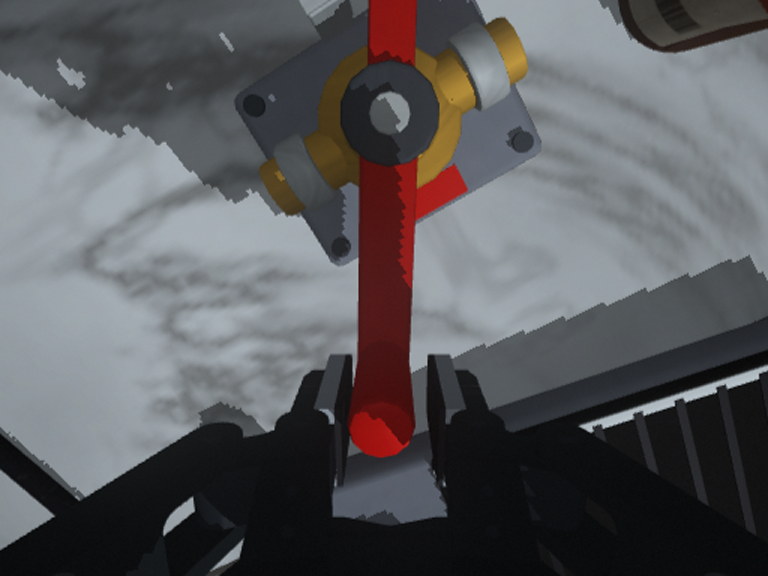

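Request:
move_arm:
  plan:
    - [0.024,[0,0.0011,0.0101],-7.8]
    - [0.024,[0,0.0032,0.0203],-15.3]
    - [0.024,[0,0.0066,0.0302],-22.8]
    - [0.024,[0,0.0112,0.0396],-30.3]
    - [0.024,[0,0.0112,0.0396],-30.3]
    - [0.014,[0,0.0112,0.0396],-30.3]
    - [0.014,[0,0.0112,0.0396],-30.3]
    - [0.014,[0,0.0112,0.0396],-30.3]
    - [0.014,[0,0.0112,0.0396],-30.3]
  squeeze: 20

```text
clock: 53.68
tool_pos: [570.5, 60.6, 80.6]
tool_rot: [-0.013, 0.707, 0.013, 0.707]
force: [-1.7, -0.7, -0.7]
width: 17.2
```

```bash
python3 -c "
from h import *
s=manip.observe();print(s['width'],s['force'])
c=np.array([568.8,140.1])
p=c+80*np.array([np.sin(.0332),-np.cos(.0332)]);print(p)
go(p[0],p[1],82,2)
snap('wrist','w30')
snap('top','t30',(170,110,330,230),5)
"
```

```text
17.244376369910512 [-1.7333 -0.7381 -0.7367]
[571.4555  60.1441]
from [570.5  60.6  80.6] yaw 2.1 tilt -1.0 -> shift [-0.0014 -0.0005  0.0009] turn 0.1 len 0.002
```

View pics/w30.png

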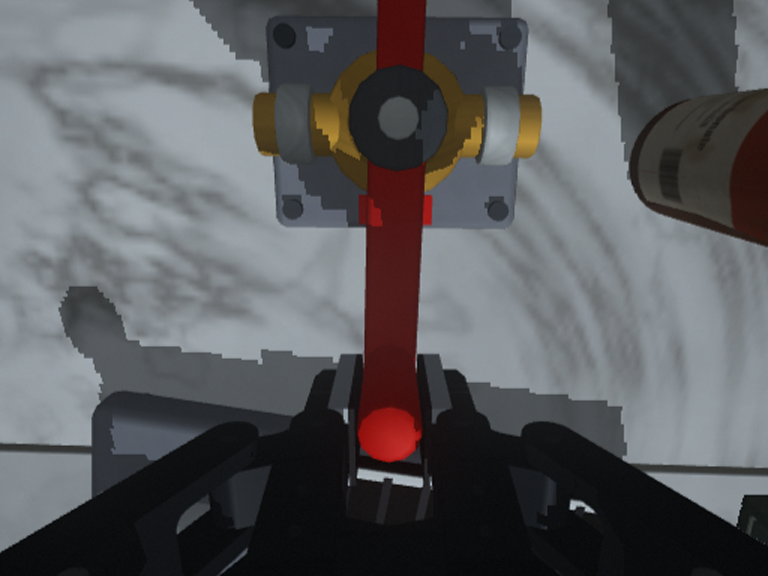

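View pics/t30.png

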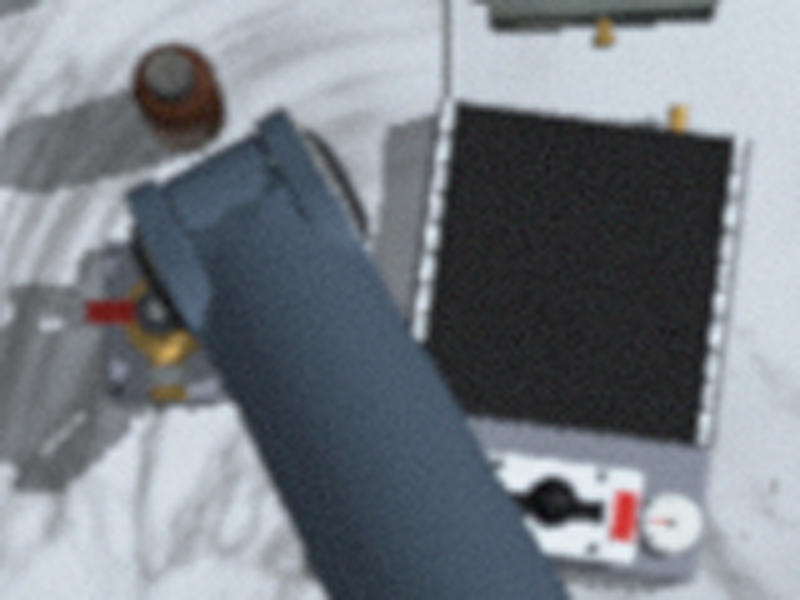

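Request:
move_arm:
  plan:
    - [0.045,[0,0,0],0]
    - [0.045,[0,0,0],0]
    - [0.045,[0,0,0],0]
    - [0.045,[-0.05,0,0],0]
    - [0.045,[-0.1,0,0],0]
    - [0.045,[-0.15,0,0],0]
    - [0.045,[-0.15,0.03,0],0]
    - [0.045,[-0.15,0.03,0],0]
    - [0.045,[-0.15,0.03,0],0]
    - [0.045,[-0.15,0.03,0],0]

```text
clock: 55.02
tool_pos: [569.8, 89.5, 230.0]
tool_rot: [-0.013, 0.707, 0.012, 0.707]
force: [-0.2, 0.7, -0.8]
width: 44.7
```

```bash
python3 -c "
from h import *
s=manip.observe();print(s['tool_pos'].round(2).tolist(),s['tool_rot'].round(5).tolist())
snap('wrist','w31',(150,0,406,192),3.1)
"
```

```text
[569.82, 89.46, 229.95] [-0.01293, 0.70745, 0.01241, 0.70654]
```

View pics/w31.png

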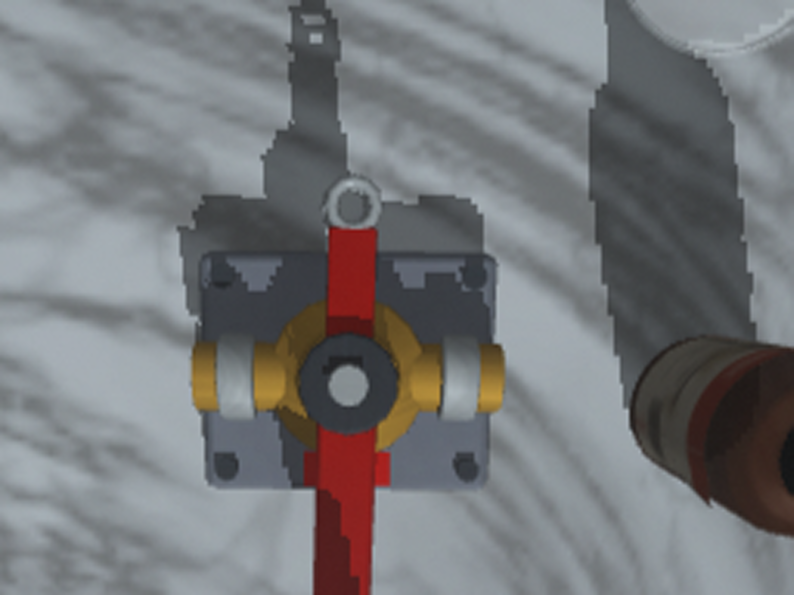

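```bash
python3 -c "
from h import *
snap('wrist','w32',(235,40,295,85),13)
"
```

```text
(no output)
```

View pics/w32.png

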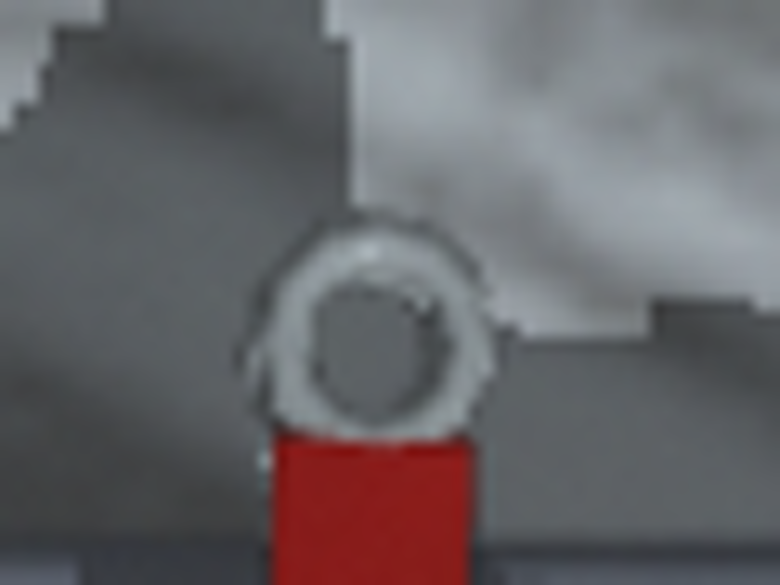

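```bash
python3 -c "
from h import *
snap('scene','s33',(60,130,400,360),2.3)
snap('top','t33',(90,80,410,290),2.5)
"
```

```text
(no output)
```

View pics/s33.png

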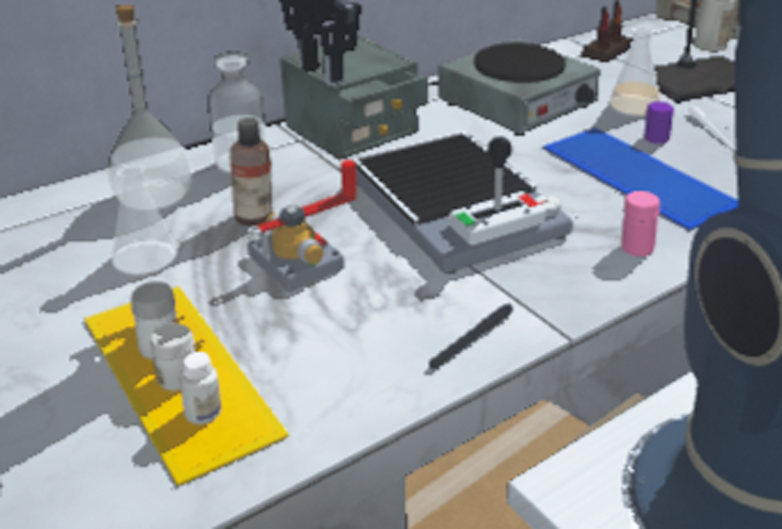

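View pics/t33.png

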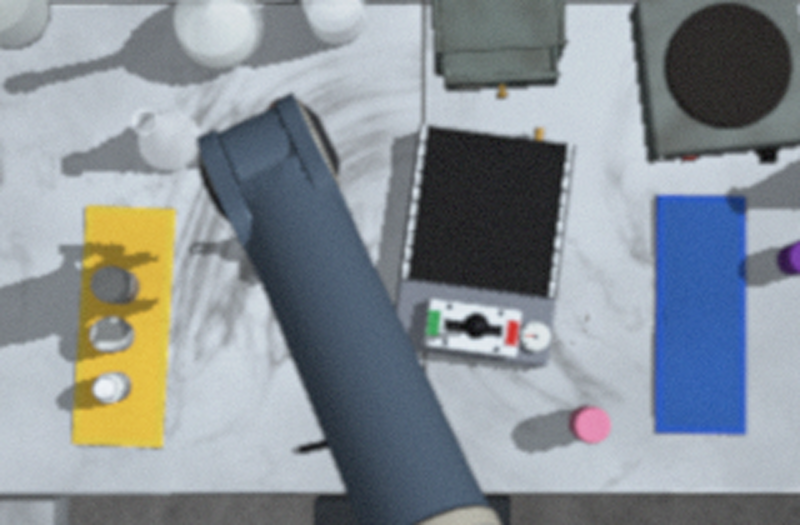

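All three jars stand on the yellow tray, the lever is upright, the handle is off and the bystanders are in place, with the gripper clear of everything.

```bash
python3 -c "
from h import *
print(manip.observe()['clock'],manip.finish_job())"
```

```text
the job is handed in; nothing more can be done
55.225 None
```

I finished the job and handed it in at 55 s; the hand-in gives no verdict, so what follows is from my own checks.

- **Jars:** a, b and d were on the blue tray and c was absent. I stood all three on the shaker plate. Jar d was then knocked about 3 cm against jar a, but it stayed upright on the plate.
- **Lever:** I held it over to the green side for about 7.5 s, then released it and it sprang back to the middle. I never pushed it towards red.
- **Yellow tray and isolator:** I moved the jars to the yellow tray, then swung the isolator handle to off.

**Last checks:**
- The last pictures show all three jars upright on the yellow tray and the lever upright.
- The flask and amber bottle are in place, and the gripper was clear of everything.
- The handle's eye sits about 1.5 mm off the bracket's eye, judged from the wrist picture. That is inside the 3.8 mm limit, so I did not adjust it.
- **Disagreements:** the wrist and top cameras differed by up to 6 mm on jar positions. When I gripped the post, the pivot also looked about 2.6 mm from my first measurement. Neither affected the grasps or the final alignment.

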